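# Set the spice rack to three jars and lock its sliding leg

## Task

The spice rack is to hold just the three slim jars: take out the odd jar, the shorter and stouter one, and stand it upright on the bare worktop well clear of the rack, without disturbing anything else. Then push the rack's sliding leg towards the jars until its pointer stands on the scale line with three dots and, holding the leg there against its thumb grip, squeeze the cam lever fully shut against the grip; the leg must not be locked off the line. Finish still holding: keep squeezing grip and lever together, with the pointer on the line, when the program ends.

Things in the scene. Friction and masses are not known exactly. Their poses are not given: they have to be found in the camera images.
- rack: Spice rack, fixed: aluminium U-channel on a wooden base 440 mm long. Origin: on the worktop under the channel's middle; y runs along the channel, x across it away from the robot. Base from x = -50 to +36 mm; channel 50 mm wide inside, floor at z = 15, lips up to z = 31 mm. Wooden end wall at the +y end: inner face y = +200, top z = 91 mm. The worktop at x = 65 to 145, y = 90 to 190 mm stays free.
- mark3 (a point): The target mark: the scale line with three dots on the front ledge of the rack's base, at x = -34, y = -58, z = 15 mm in the rack's frame. (The lines for 4 and 5 jars follow every 42 mm in -y, the line for 2 jars 42 mm in +y.)
- leg (a joint): Travel of the sliding leg along rack +y, m: 0 = outermost, 0.140 = pointer on the three-dot line. About 2 N of friction, plus the jars it pushes; stays where left. LEG ORIGIN: channel middle (rack x = 0) at rack y = -160 mm + travel. The foot (21 mm high) runs from y -45 to +91 mm of it; the upright plate that faces the jars is y +85 to +91 mm, top 77 mm above the worktop.
- pointer (a point): Tip of the leg's pointer, a small steel blade over the front ledge: x -34, y -38 mm of the leg origin, 15 mm above the worktop. On the line when it coincides with mark3.
- thumb_grip (a point): The leg's fixed thumb grip (solid leg_c0): an upright black block, 34 mm along rack x, 9 mm thick along rack y, from 40 to 84 mm above the worktop. The point is its centre, x -25, y -12 mm of the leg origin, 63 mm above the worktop. A finger on its -y face pushes the leg towards the jars.
- lever (a joint): Cam lever on the leg, rad: 0 = shut, 0.80 = fully open; turns about an upright pin (17 mm thick, top 85 mm above the worktop) at x +10, y +12 mm of the leg origin. Stays where left. Shutting it takes up to about 8 N at the handle end; from about 0.65 rad on its cam bears on the channel's lip and drags an unheld leg some 6 mm in -y; when shut it locks the leg against about 10 N.
- lever_end (a point): Axis of the lever's handle end, an upright 14 mm round bar from 41 to 83 mm above the worktop, 38 mm from the pin, given at 63 mm. It is on the +y side of the grip: at x -27, y +2 mm of the leg origin when shut (grip and bar then 26 mm over their outer faces along y), about x -23, y +32 mm when open (55 mm over all). Between it and the plate there is room for a finger.
- jar_stout_mid (a point): Centre, half-way up, of the odd jar: shorter and stouter than the others, 97 mm tall, 45 mm in diameter, 0.1 kg, standing in the channel among the slim jars; z axis up.
- jar_slim_a_mid (a point): Centre, half-way up, of a slim jar, 105 mm tall, 41 mm in diameter, standing in the channel; it stays there and may be slid along by the leg.
- jar_slim_b_mid (a point): Centre of the second slim jar, the same size.
- jar_slim_c_mid (a point): Centre of the third slim jar, the same size. On the three-dot line the leg leaves the three jars 6 mm to spare.
- mug_dots: Mug behind the right part of the rack, 91 mm tall; not to be disturbed. Origin under its middle.
- garlic: Garlic bulb in front of the right part of the rack, 56 mm; not to be disturbed.
- peeler: Peeler lying in front of the left part of the rack, 170 x 25 x 18 mm; not to be disturbed.
- lemon: Lemon to the left of the rack, 71 mm long; not to be disturbed.
There are look-alikes about, which are no part of the job. Leave any pink look-alike of the part that bears jar_stout_mid alone.

How it is judged:
By the outcome, as a careful person would: the job done as asked, in the order asked, and still so for the second after the job is handed in, while the arm keeps its last pose, push and grip.
It also fails if it takes over 58 s, if anything falls off the work surface, if the arm or the gripper's body presses on something with over 40 N, if the wrist force passes 120 N, or if a joint passes its speed limit or range.

## Robot

A 7-joint arm with a two-finger parallel gripper is mounted at the origin on a cart in front of the work surface, level with it; the furniture and walls round the work are solid. World frame = base frame: x ahead of the robot, y to its left, z up, the work surface at z = 0. Lengths are in m, angles in rad, forces in N, time in s.
With the tool pointing down it reaches from about 0.425 to 0.875 m from the base axis. Payload 4.7 kg.
Tool frame: the origin (TCP) lies midway between the tips of the shut fingers; the grasp point (between the pads) lies 19 mm behind it (ctrl.grip_point_offset is the distance from the TCP to the grasp point, in m); z points along the fingers, y is the line along which they close (so a half turn about z gives the same grasp; the last joint's range is limited). The gripper opens to 87 mm and grips with 3 to 60 N. Pads are 19 mm wide; open, the fingers measure 117 mm over their backs; the gripper's body (75 mm by 190 mm) begins 51 mm behind the grasp point.
Start: joints at [-1.119, 0.321, -0.07, 1.45, 0.023, 1.371, -0.057], TCP at [0.276, 0.589, 0.223] pointing down, gripper open.
Joint ranges: [-2.86, 2.86], [-0.3, 2.09], [-1.38, 1.24], [0.06, 2.45], [-1.56, 4.7], [0.09, 2.05], [-2.69, 2.69]. Speed limits (rad/s): [2.57, 2.57, 3.14, 3.14, 3.14, 3.14, 3.14].

## Interface

Orientations are given as a rotation vector (axis times angle).
In Python, from bench import ctrl gives the robot as it stands.
- The arm moves only by the tool move_arm, never from a script. Its argument "increments" is text: rows parted by semicolons, each of 7 numbers parted by spaces: the shift along the world's x, y, z in mm, then the turn, a rotation vector about the world's x, y, z in degrees, then the closure in counts, from 0 (fully open) to 255 (shut). A call has exactly 8 rows; each row shifts and turns the commanded pose from where the row before left it; what a row does not reach is not made up. A row lasts 1/12 s, in which the tool goes at most 41.7 mm and 7.16 degrees, less where a joint would pass 70% of its speed; a pose out of reach is approached as far as the arm can. A call with a gripper value outside its range is refused whole. The fingers move at their own pace and stop on an object; "grip_force" is the grip in N (left out, the last holds). Time passes only in rows, so rows that do not move let the fingers close, or fill a call up. It gives the time, the measured TCP pose, the force, the opening and the grip force at its end, in the units of the state.
- ctrl.get_state(): the state, without advancing time (a new reading comes with each control period).
- ctrl.get_image(name): name is "scene" or "top" or "wrist"; returns a dict with "frame" (420x560x3 uint8, red, green, blue), "depth" (420x560 float32, m along the optical axis (not along the pixel's ray), 0 where there is no reading), "fx", "fy", "cx", "cy" (pixels), "position" and "orientation" of the camera in the world. Camera axes: x right, y down, z forward; pixel columns grow to the right and rows downward; lengths in m; the calibration is good to about 2 mm. A picture is of the moment at which its call begins.
- ctrl.close_job(): hands the job in; it is judged then, once.
Trained networks look in a picture, given as the dict that the camera call returned (one of the last four; its "shot" number tells which), for a name from the list of things; names that differ only in an ending like _2 or _b are one class to them, and where a whole thing is asked for, a point or a joint stands for the part that bears it (a point fixed in the world has none). Each returns a list of dicts, best first, with "score" (0 to 1); they miss things now and then, are a little off and sometimes report something else, mostly with a low value. They report only what shows in the picture. A call takes as long as a camera call. They do not tell look-alikes from the thing itself.
- ctrl.find_in(target, picture): "centre" ([x, y, z] in m, in world coordinates, good to about 4 mm: the middle of the surface that is visible of it).
- ctrl.silhouettes(target, picture): "region" (420x560 bool, what is visible of it).
The state is a dict: "time": time; "joint_positions": joint angles; "qd": joint speeds; "joint_torque": joint torques, N m; "position": TCP position; "tool_rot": TCP orientation; "ft_force": force on the tool from outside, world axes, zero at the start; "torque": the same for the moment, N m; "grip_width": opening from 0.0 (shut) to 1.0 (fully open); "grip_force": force on a finger pad.
Only numpy, scipy, OpenCV 4.12 (cv2) and the standard library are available. Lean on these libraries where they do the work, as an engineer would, in place of code of your own. Each camera call takes 0.05 s, during which the arm holds its last target. There are 200 camera calls.

## Working session

There is one attempt and no reset: what is moved stays moved. The work goes in short steps, Python scripts to look and compute and a tool call to move; the robot and the scene stay as the last step left them, time stands still between calls to the robot, and variables do not carry over. Pictures are saved under pics/ and viewed, at most 11 in all, crops included, and the job is handed in when it is done.

Besides the shell and the picture viewer there is one more tool, called after "Emit:" as name(argument=value, ...) on one line, values as JSON. move_arm: Moves the arm, as the interface text tells. Its arguments: {"type":"object","properties":{"increments":{"type":"string"},"grip_force":{"type":"number"}},"required":["increments"]}

```bash
mkdir -p pics; ls
cat > h.py <<'E'
import numpy as np, cv2
from scipy.spatial.transform import Rotation as R
from bench import ctrl
def Rm(p):
    o=np.array(p["orientation"],float)
    if o.shape==(3,3): return o
    return (R.from_rotvec(o) if o.size==3 else R.from_quat(o)).as_matrix()
def pt(p,u,v,d=None):
    d=p["depth"][int(v),int(u)] if d is None else d
    return Rm(p)@np.array([(u-p["cx"])/p["fx"]*d,(v-p["cy"])/p["fy"]*d,d])+np.array(p["position"])
def onz(p,u,v,z):
    a=np.array(p["position"]); r=pt(p,u,v,1.0)-a
    return a+r*(z-a[2])/r[2]
def px(p,X):
    c=Rm(p).T@(np.array(X)-np.array(p["position"])); return np.array([p["fx"]*c[0]/c[2]+p["cx"],p["fy"]*c[1]/c[2]+p["cy"]])
def cloud(p):
    v,u=np.mgrid[0:420,0:560]; d=p["depth"]
    c=np.stack([(u-p["cx"])/p["fx"]*d,(v-p["cy"])/p["fy"]*d,d],-1)
    return c@Rm(p).T+np.array(p["position"])
def save(p,n,crop=None,s=1):
    f=p["frame"][...,::-1]
    if crop: x0,y0,x1,y1=crop; f=f[y0:y1,x0:x1]
    cv2.imwrite("pics/"+n+".png",cv2.resize(f,None,fx=s,fy=s,interpolation=cv2.INTER_CUBIC))
E
python3 - <<'E'
from h import *
np.set_printoptions(precision=4,suppress=True)
print(ctrl.get_state(), ctrl.grip_point_offset)
ps={n:ctrl.get_image(n) for n in("scene","top")}
for n,p in ps.items():
    save(p,n,s=1.4); print(n,p["position"],p["orientation"],p["fx"])
    for t in("rack","leg","lever","jar_stout_mid","jar_slim_a_mid","thumb_grip","pointer","mark3","lever_end","mug_dots","garlic","peeler","lemon"):
        for r in ctrl.find_in(t,p)[:5]: print(n,t,round(r["score"],2),np.array(r["centre"]).round(3),px(p,r["centre"]).round())
E
```

```text
pics
{'time': 0.0, 'joint_positions': array([-1.1189,  0.3218, -0.0701,  1.4517,  0.0227,  1.3708, -0.0569]), 'qd': array([ 0.0005,  0.0001, -0.0012, -0.0001,  0.0006, -0.0004, -0.001 ]), 'joint_torque': array([ -0.    , -49.1283,  -0.4039, -31.2531,  -0.064 ,   0.0435,
         0.0002]), 'position': array([0.2754, 0.5882, 0.2215]), 'tool_rot': array([-0.6822, -3.0664,  0.003 ]), 'ft_force': array([ 0.2113, -0.2112,  0.8129]), 'torque': array([-0.0618, -0.0311, -0.0199]), 'grip_force': 0.0, 'grip_width': 0.9969700395839233} 0.0187
scene [-0.3953  0.9404  0.6901] [-1.0102  2.1285 -1.3278] 480.0223205258216
scene rack 0.62 [0.479 0.069 0.022] [310. 229.]
scene leg 0.83 [ 0.479 -0.043  0.049] [338. 210.]
scene jar_stout_mid 0.92 [0.514 0.382 0.049] [212. 250.]
scene jar_stout_mid 0.87 [0.505 0.191 0.079] [272. 220.]
scene jar_slim_a_mid 0.66 [0.494 0.135 0.08 ] [290. 216.]
scene jar_slim_a_mid 0.34 [0.503 0.188 0.078] [273. 220.]
scene thumb_grip 0.96 [ 0.48  -0.045  0.046] [338. 210.]
scene pointer 0.92 [ 0.476 -0.047  0.049] [339. 210.]
scene mark3 0.66 [ 0.478 -0.043  0.048] [338. 21
[... 460 characters left out ...]
[0.514 0.177 0.116] [268. 208.]
top jar_stout_mid 0.6 [ 0.48  -0.052  0.024] [355. 221.]
top jar_stout_mid 0.33 [0.496 0.07  0.12 ] [313. 212.]
top jar_slim_a_mid 0.82 [0.501 0.121 0.125] [291. 210.]
top thumb_grip 0.66 [ 0.486 -0.05   0.021] [354. 219.]
top pointer 0.7 [ 0.478 -0.049  0.02 ] [354. 223.]
top mark3 0.61 [0.483 0.021 0.015] [328. 222.]
top lever_end 0.69 [ 0.484 -0.058  0.08 ] [362. 216.]
top mug_dots 0.6 [ 0.631 -0.124  0.046] [378. 163.]
top garlic 0.76 [ 0.384 -0.023  0.038] [349. 258.]
top garlic 0.36 [0.522 0.234 0.123] [245. 205.]
top peeler 0.79 [0.422 0.168 0.014] [275. 249.]
top peeler 0.35 [0.478 0.013 0.014] [331. 224.]
top lemon 0.97 [0.435 0.461 0.037] [162. 250.]
```

View pics/scene.png

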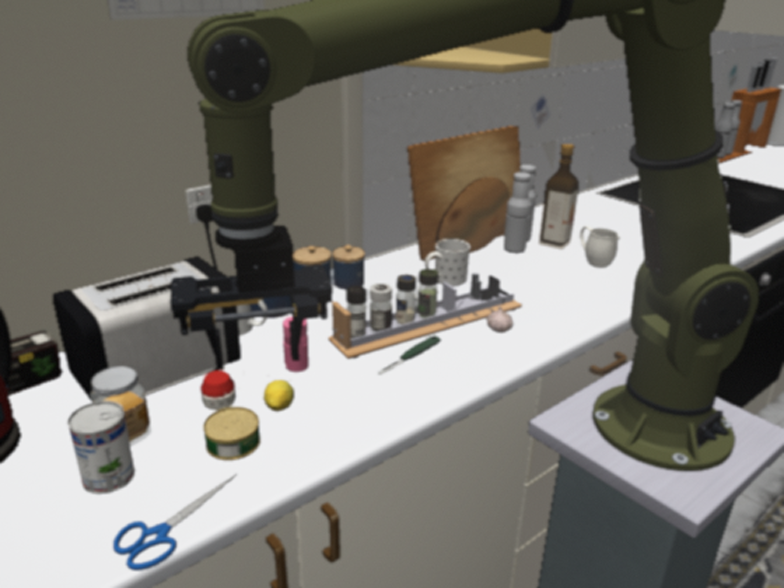

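View pics/top.png

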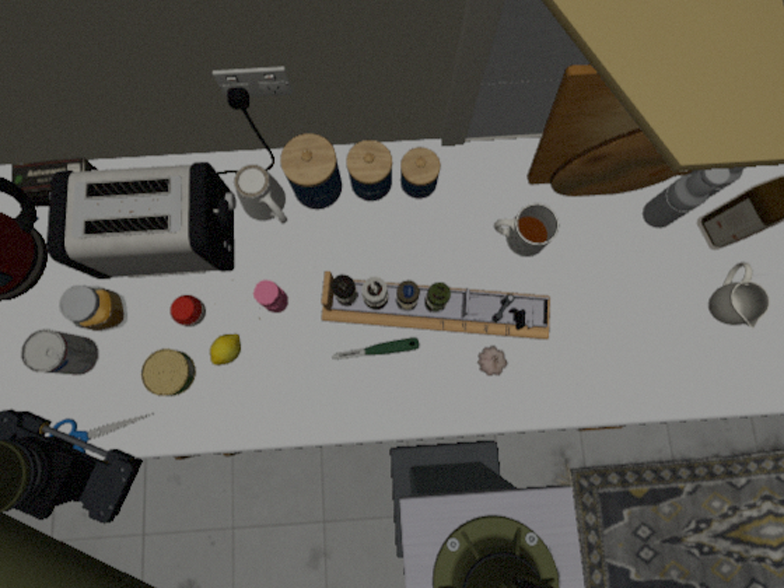

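Top shows the rack from (230,195) to (392,240) px with four jars at about (245,207), (268,208), (291,210) and (313,212). The leg, with its open lever, is at right near (360,222). A pink jar, the look-alike, stands outside the rack at (191,211). Next I'll compare jar heights and diameters, and fit the rack.

Run:
```python
from h import *
np.set_printoptions(precision=4,suppress=True)
p=ctrl.get_image("top"); P=cloud(p)
save(p,"topcrop",(220,185,405,250),4)
for u,v in((245,206),(268,208),(291,209),(313,211)):
    w=P[v-12:v+13,u-12:u+13].reshape(-1,3); 
    top=np.percentile(w[:,2],97); s=w[w[:,2]>top-.008]; print(u,"top",top, s.mean(0), np.ptp(s,0),len(s))
# rack base (wood edges): region height 10..20mm
m=(P[...,2]>.009)&(P[...,2]<.022)&(P[...,0]>.40)&(P[...,0]<.60)&(P[...,1]>-.2)&(P[...,1]<.32)
m=cv2.morphologyEx(m.astype(np.uint8),cv2.MORPH_OPEN,np.ones((3,3)))
n,l,st,_=cv2.connectedComponentsWithStats(m)
for i in range(1,n):
    if st[i,4]>60: 
        q=P[l==i]; print(st[i], q.mean(0), cv2.minAreaRect((q[:,:2]*1000).astype(np.float32)))
q=P[(P[...,2]>.08)&(P[...,2]<.1)&(P[...,0]>.45)&(P[...,0]<.58)&(P[...,1]>.23)&(P[...,1]<.30)]
print("wall",q.mean(0),cv2.minAreaRect((q[:,:2]*1000).astype(np.float32)))
```

```text
245 top 0.1236209746237355 [0.5246 0.2345 0.1251] [0.2182 0.0944 0.9095] 214
268 top 0.11527632752464752 [0.5158 0.1801 0.1197] [0.2122 0.0445 0.9187] 265
291 top 0.12307222631070558 [0.5046 0.1228 0.1372] [0.1993 0.0586 0.9107] 217
313 top 0.1230705351603313 [0.4971 0.0703 0.1409] [0.1929 0.112  0.9109] 220
[273 205  13  19 135] [0.5119 0.1504 0.0156] ((515.0591430664062, 148.96194458007812), (32.902164459228516, 47.129608154296875), 81.1231918334961)
[314 209  16  18 195] [0.4945 0.0317 0.0158] ((498.0780944824219, 35.859039306640625), (40.46514129638672, 47.74406814575195), 81.86805725097656)
[295 215  11  10  77] [0.4939 0.096  0.0154] ((496.08233642578125, 95.20964813232422), (27.251447677612305, 25.568052291870117), 86.365966796875)
[380 214   9  18 146] [ 0.4733 -0.1303  0.0157] ((472.93817138671875, -129.47195434570312), (22.20989990234375, 47.497528076171875), 82.3663101196289)
[ 230  222  162   21 1348] [0.4624 0.0707 0.0135] ((462.2217712402344, 69.70460510253906), (436.86572265625, 23.106021881103516), 81.41305541992188)
[260 242  39  12 310] [0.4237 0.1537 0.0158] ((424.0885925292969, 156.7232666015625), (23.82045555114746, 103.7421646118164), 4.411545753479004)
wall [0.5282 0.2646 0.0898] ((525.9999389648438, 264.6080627441406), (62.992549896240234, 41.48051834106445), 26.53872299194336)
```

View pics/topcrop.png

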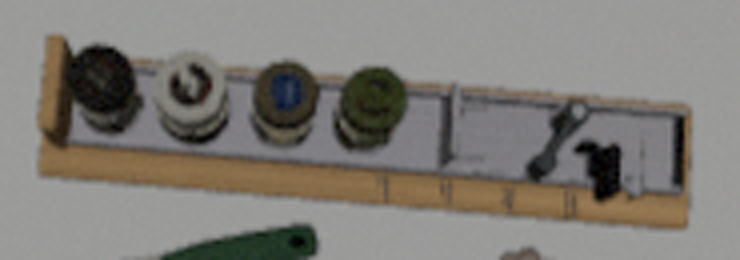

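The jar tops read 0.115 m at (268,208), against about 0.123 m for the other three at (245,206), (291,209) and (313,211). The white-capped jar at (268,208) is also the widest, so it is the stout one. The pink jar is the outside look-alike. I'll move above the white-capped jar with the closing axis across the rack, whose yaw is about -8.6°.

Emit:
move_arm(increments="15 -25 5 0 0 -4.6 0;15 -25 5 0 0 -4.6 0;15 -25 5 0 0 -4.6 0;15 -25 5 0 0 -4.6 0;15 -25 5 0 0 -4.6 0;15 -25 5 0 0 -4.6 0;15 -25 5 0 0 -4.6 0;15 -25 5 0 0 -4.6 0")

```text
time: 2.12
position: [0.3962, 0.3874, 0.263]
tool_rot: [1.621, 2.691, 0.001]
ft_force: [0.5, -0.2, 0.1]
grip_width: 1.0
grip_force: 0.0
```

Emit:
move_arm(increments="15 -25 5 0 0 -4.6 0;15 -25 5 0 0 -4.6 0;15 -25 5 0 0 -4.6 0;15 -25 5 0 0 -4.6 0;15 -25 5 0 0 -4.6 0;15 -25 5 0 0 -4.6 0;15 -25 5 0 0 -4.6 0;0 0 0 0 0 -4.6 0")

```text
time: 2.78
position: [0.5045, 0.2065, 0.2992]
tool_rot: [2.394, 2.027, 0.003]
ft_force: [0.7, -0.1, -0.0]
grip_width: 0.999
grip_force: 0.0
```

Run:
```python
from h import *
np.set_printoptions(precision=4,suppress=True)
s=ctrl.get_state(); print(s["position"],s["tool_rot"],R.from_rotvec(s["tool_rot"]).as_matrix(),s["joint_positions"])
p=ctrl.get_image("wrist"); P=cloud(p); save(p,"w1",s=1.4); print(p["position"],p["orientation"])
np.save("w1.npy",P)
t=ctrl.get_image("top"); T=cloud(t)
for t_ in("jar_stout_mid","jar_slim_a_mid"):
    for r in ctrl.find_in(t_,p)[:5]: print(t_,round(r["score"],2),np.array(r["centre"]).round(3),px(p,r["centre"]).round())
for nm,Q in(("w",P),("t",T)):
    m=(Q[...,2]>.1)&(Q[...,2]<.135)&(Q[...,0]>.42)&(Q[...,0]<.6)&(Q[...,1]>-.05)&(Q[...,1]<.28)
    n,l,st,_=cv2.connectedComponentsWithStats(m.astype(np.uint8))
    for i in range(1,n):
        if st[i,4]>60:
            q=Q[l==i]; z=np.percentile(q[:,2],90); q=q[q[:,2]>z-.01]; print(nm,len(q),z,cv2.minEnclosingCircle((q[:,:2]*1000).astype(np.float32)),q[:,:2].mean(0))
# obstacles near placing spot, height>60mm
m=(T[...,2]>.03)&(T[...,0]>.58)&(T[...,0]<.85)&(T[...,1]>-.05)&(T[...,1]<.4)
for i in np.arange(.58,.85,.03):
    print(round(i,2),[int(1000*np.max(T[...,2][m&(abs(T[...,0]-i-.015)<.015)&(abs(T[...,1]-j)<.02)],initial=0)) for j in np.arange(-.0,.4,.04)])
```

```text
[0.5045 0.2065 0.2992] [2.3944 2.0272 0.0029] [[ 0.1649  0.9863  0.0042]
 [ 0.9863 -0.1649 -0.0021]
 [-0.0014  0.0045 -1.    ]] [-0.7385  0.0633  0.316   1.6057 -0.0161  1.4728 -0.5873]
[0.518  0.2888 0.4612] [ 2.8242 -0.2345 -0.0315]
jar_stout_mid 0.86 [0.526 0.365 0.098] [275.  33.]
jar_stout_mid 0.73 [0.521 0.184 0.111] [296. 201.]
jar_stout_mid 0.27 [0.53  0.239 0.122] [298. 155.]
jar_slim_a_mid 0.64 [0.511 0.136 0.121] [294. 242.]
jar_slim_a_mid 0.15 [0.489 0.146 0.014] [276. 210.]
w 1056 0.12148037218106955 ((528.3977661132812, 233.9359893798828), 20.315473556518555) [0.5283 0.2348]
w 1131 0.11356718283531927 ((520.4238891601562, 179.32041931152344), 22.835912704467773) [0.5205 0.1807]
w 839 0.12128015340779574 ((510.82470703125, 121.0326919555664), 20.262521743774414) [0.511  0.1227]
w 354 0.12094496108768168 ((504.7989501953125, 71.67353057861328), 19.399221420288086) [0.5055 0.0792]
0.58 [0, 0, 0, 0, 0, 0, 0, 0, 0, 0]
0.61 [0, 0, 0, 0, 0, 0, 0, 0, 0, 0]
0.64 [0, 0, 0, 0, 0, 0, 0, 0, 0, 0]
0.67 [0, 0, 0, 0, 0, 0, 0, 0, 0, 0]
0.7 [0, 82, 85, 78, 0, 0, 0, 0, 0, 0]
0.73 [0, 85, 100, 102, 0, 0, 0, 0, 0, 0]
0.76 [0, 85, 100, 104, 104, 0, 0, 0, 0, 0]
0.79 [0, 79, 84, 77, 106, 0, 0, 0, 0, 0]
0.82 [418, 418, 0, 0, 0, 0, 0, 270, 274, 274]
0.85 [0, 0, 0, 0, 0, 0, 0, 0, 0, 0]
```

View pics/w1.png

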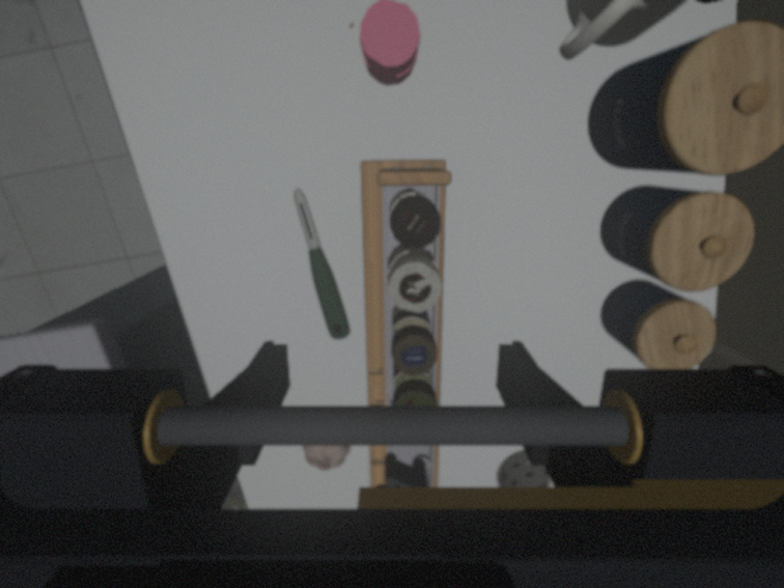

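The wrist view at 1.4x shows the white-capped jar at (414,287), i.e. (296,205) unscaled. Its radius measures 22.8 mm against 20.3 mm for its neighbours and its top is at 0.1136 m, which confirms it as the stout jar. I'll align over it and measure again from lower down.

Emit:
move_arm(increments="4 -7 -20 0 0 0.8 0;4 -7 -20 0 0 0 0;4 -7 -20 0 0 0 0;4 -6 -20 0 0 0 0;0 0 -14 0 0 0 0;0 0 0 0 0 0 0;0 0 0 0 0 0 0;0 0 0 0 0 0 0")

```text
time: 3.65
position: [0.5166, 0.1881, 0.2045]
tool_rot: [2.366, 2.067, 0.002]
ft_force: [-0.3, -0.1, 0.0]
grip_width: 0.994
grip_force: 0.0
```

```bash
cat > jars.py <<'E'
from h import *
def jars(Q,zr=(.1,.135)):
    m=(Q[...,2]>zr[0])&(Q[...,2]<zr[1])&(Q[...,0]>.42)&(Q[...,0]<.7)&(Q[...,1]>-.05)&(Q[...,1]<.28)
    n,l,st,_=cv2.connectedComponentsWithStats(m.astype(np.uint8))
    for i in range(1,n):
        if st[i,4]>150:
            q=Q[l==i]; z=np.percentile(q[:,2],90); q=q[q[:,2]>z-.005]; print(len(q),round(z,4),cv2.minEnclosingCircle((q[:,:2]*1000).astype(np.float32)),q[:,:2].mean(0).round(4))
E
python3 - <<'E'
from jars import *
np.set_printoptions(precision=4,suppress=True)
s=ctrl.get_state(); print(s["position"],R.from_rotvec(s["tool_rot"]).as_matrix())
p=ctrl.get_image("wrist"); P=cloud(p); jars(P)
# wall top and lips
q=P[(P[...,2]>.08)&(P[...,2]<.097)&(P[...,0]>.47)&(P[...,0]<.58)&(P[...,1]>.235)&(P[...,1]<.30)]
print("wall",q.mean(0),cv2.minAreaRect((q[:,:2]*1000).astype(np.float32)))
for z0,z1 in((.009,.02),(.026,.035)):
  for y in(.06,.1,.15,.2,.21,.25):
    m=(abs(P[...,1]-y)<.002)&(P[...,2]>z0)&(P[...,2]<z1)&(P[...,0]>.4)&(P[...,0]<.6); print(z0,y,np.sort((P[m][:,0]*1000).astype(int))[::3])
E
```

```text
[0.5166 0.1881 0.2045] [[ 0.1344  0.9909  0.001 ]
 [ 0.9909 -0.1344  0.0008]
 [ 0.0009  0.0009 -1.    ]]
1964 0.1213 ((528.5877075195312, 233.88294982910156), 20.26140022277832) [0.5286 0.2344]
1950 0.1135 ((520.7674560546875, 179.12684631347656), 22.898807525634766) [0.5207 0.1803]
979 0.1212 ((511.116943359375, 121.70795440673828), 20.041566848754883) [0.5118 0.1275]
1064 0.1211 ((503.9623107910156, 66.92422485351562), 20.381376266479492) [0.5043 0.0682]
wall [0.5332 0.266  0.0902] ((533.7538452148438, 266.4877014160156), (59.32498550415039, 32.08074188232422), 13.810319900512695)
0.009 0.06 [452 454 455 456 458 459 461 462 464 466 467 468 470 471 533 533 534 535
 537 538]
0.009 0.1 [458 459 460 462 463 464 465 466 467 468 470 471 472 473 476 476 478 484
 532 533 538 540 541 542 544]
0.009 0.15 [415 417 419 420 421 422 424 425 426 427 429 430 432 433 434 435 436 437
 438 466 467 468 469 470 471 473 474 475 476 477 478 479 481 482 483 484
 485 549 550 551]
0.009 0.2 [414 416 418 418 420 421 422 423 424 424 425 426 427 428 429 473 474 475
 476 478 479 480 481 482 483 484 485 486 487 488 489 490 491 493 493 498
 499 500 501 502 503 505 505 506 508 554 555 556 557 559]
0.009 0.21 [474 476 477 478 479 480 481 482 483 484 485 486 487 488 489 490 491 492
 493 494 499 500 501 556 557 558 559 560 561]
0.009 0.25 [481 482 483 484 485 486 487 487 488 489 490 491 492 493 494 495 496 497
 498 499 499 501 505 506 507 507 508 509 510 511 512 513 514 516 537 539
 540 541 542 543 545 546 546 547 548 549 550 550 551 552 553 554 555 556
 561 562 563 564 565 566]
0.026 0.06 []
0.026 0.1 [481 482 533 534 535]
0.026 0.15 [487 488]
0.026 0.2 [495 496 497 498 506 510 549 550 551]
0.026 0.21 [497 497 498 499]
0.026 0.25 [503 503 504 505 556 556 558 558]
```

Emit:
move_arm(increments="4 -9 0 0 0 -1.1 0;0 0 -25 0 0 0 0;0 0 -25 0 0 0 0;0 0 -25 0 0 0 0;0 0 -25 0 0 0 0;0 0 -25 0 0 0 0;0 0 -7 0 0 0 0;0 0 0 0 0 0 0")

```text
time: 4.37
position: [0.5196, 0.1768, 0.0702]
tool_rot: [-2.389, -2.04, 0.005]
ft_force: [-0.9, -0.2, -0.4]
grip_width: 1.003
grip_force: 0.0
```

Emit:
move_arm(increments="1 2 1 0 0 0 60;0 0 0 0 0 0 100;0 0 0 0 0 0 160;0 0 0 0 0 0 160;0 0 0 0 0 0 160;0 0 0 0 0 0 160;0 0 0 0 0 0 160;0 0 0 0 0 0 160", grip_force=12)

```text
time: 5.03
position: [0.5214, 0.1798, 0.0727]
tool_rot: [-2.388, -2.041, 0.0]
ft_force: [-1.4, -0.1, 1.4]
grip_width: 0.516
grip_force: 12.0
```

Emit:
move_arm(increments="0 0 8 0 0 0 160;0 0 15 0 0 0 160;0 0 20 0 0 0 160;0 0 17 0 0 0 160;15 1 0 0 0 0 160;25 1 0 0 0 0 160;30 1 0 0 0 0 160;25 1 0 0 0 0 160")

```text
time: 5.7
position: [0.6181, 0.1839, 0.1332]
tool_rot: [2.388, 2.041, 0.002]
ft_force: [0.1, -0.8, -1.6]
grip_width: 0.52
grip_force: 12.0
```

Emit:
move_arm(increments="15 1 0 0 0 0 160;6 0 0 0 0 0 160;0 0 0 0 0 0 160;0 0 0 0 0 0 160;0 0 0 0 0 0 160;0 0 0 0 0 0 160;0 0 0 0 0 0 160;0 0 0 0 0 0 160")

```text
time: 6.37
position: [0.6371, 0.1849, 0.1329]
tool_rot: [-2.388, -2.041, -0.001]
ft_force: [0.1, 0.7, -1.9]
grip_width: 0.52
grip_force: 12.0
```

Run:
```python
from jars import *
s=ctrl.get_state(); print(s["position"],s["ft_force"],s["grip_width"],R.from_rotvec(s["tool_rot"]).as_matrix()[:,1:])
p=ctrl.get_image("wrist"); jars(cloud(p)); 
q=ctrl.get_image("scene"); save(q,"s2",(200,120,420,290),3.5)
```

```text
[0.63711204 0.18492948 0.13290275] [ 0.0547834   0.6595441  -1.89920571] 0.5201278564776107 [[ 9.87795021e-01  1.21469855e-04]
 [-1.55759409e-01  3.86267349e-04]
 [ 5.98225489e-05 -9.99999918e-01]]
3611 0.1214 ((528.6385498046875, 233.71788024902344), 21.167999267578125) [0.5301 0.2345]
464 0.1333 ((637.0162353515625, 194.72674560546875), 29.264009475708008) [0.6378 0.201 ]
```

View pics/s2.png

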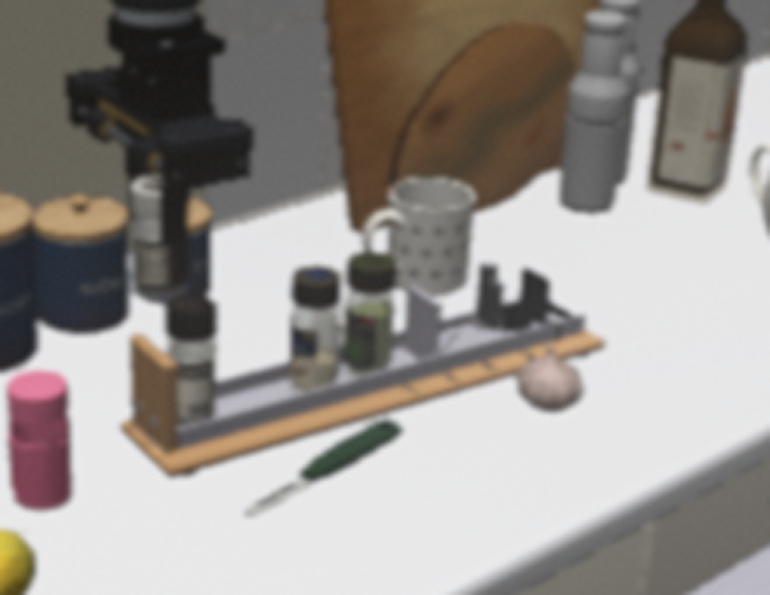

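The scene crop shows the stout jar held upright at (155,235) behind the rack. The three slim jars, mug, garlic and peeler are undisturbed. I'll lower it now.

Emit:
move_arm(increments="0 0 -20 0 0 0 160;0 0 -20 0 0 0 160;0 0 -18 0 0 0 160;0 0 -10 0 0 0 160;0 0 -4 0 0 0 160;0 0 0 0 0 0 160;0 0 0 0 0 0 160;0 0 0 0 0 0 160")

```text
time: 7.13
position: [0.6386, 0.1849, 0.062]
tool_rot: [2.388, 2.04, 0.003]
ft_force: [-1.0, 0.1, -1.7]
grip_width: 0.52
grip_force: 12.0
```

Emit:
move_arm(increments="0 0 -1 0 0 0 160;0 0 0 0 0 0 160;0 0 -1 0 0 0 160;0 0 0 0 0 0 160;0 0 0 0 0 0 160;0 0 0 0 0 0 160;0 0 0 0 0 0 160;0 0 0 0 0 0 160")

```text
time: 7.8
position: [0.6376, 0.1847, 0.0586]
tool_rot: [2.389, 2.041, -0.0]
ft_force: [-0.4, 0.3, -0.9]
grip_width: 0.521
grip_force: 12.0
```

Emit:
move_arm(increments="0 0 -1 0 0 0 160;0 0 0 0 0 0 160;0 0 0 0 0 0 160;0 0 -1 0 0 0 160;0 0 0 0 0 0 160;0 0 0 0 0 0 160;0 0 0 0 0 0 160;0 0 0 0 0 0 160")

```text
time: 8.47
position: [0.6379, 0.1849, 0.0577]
tool_rot: [2.389, 2.041, 0.001]
ft_force: [-2.4, -0.6, 5.5]
grip_width: 0.519
grip_force: 12.0
```

Emit:
move_arm(increments="0 0 0 0 0 0 115;0 0 0 0 0 0 105;0 0 0 0 0 0 90;0 0 0 0 0 0 70;0 0 0 0 0 0 50;0 0 0 0 0 0 50;0 0 0 0 0 0 50;0 0 10 0 0 0 50")

```text
time: 9.13
position: [0.636, 0.1843, 0.0647]
tool_rot: [-2.388, -2.04, 0.006]
ft_force: [-0.4, 0.1, -0.4]
grip_width: 0.8
grip_force: 0.0
```

Emit:
move_arm(increments="0 0 15 0 0 0 50;0 0 20 0 0 0 50;0 0 25 0 0 0 50;0 0 30 0 0 0 50;0 0 30 0 0 0 50;0 0 30 0 0 0 50;0 0 30 0 0 0 50;0 0 30 0 0 0 50")

```text
time: 9.8
position: [0.6374, 0.1845, 0.2792]
tool_rot: [2.388, 2.04, 0.002]
ft_force: [1.0, 0.8, -0.6]
grip_width: 0.801
grip_force: 0.0
```

Emit:
move_arm(increments="-11 -16 0 0 0 5.6 50;-11 -16 0 0 0 5.6 50;-11 -16 0 0 0 5.6 50;-11 -16 0 0 0 5.6 50;-11 -16 0 0 0 5.6 50;-11 -16 0 0 0 5.6 50;-11 -16 0 0 0 5.6 50;-11 -16 0 0 0 5.6 50")

```text
time: 10.47
position: [0.549, 0.0557, 0.2775]
tool_rot: [1.424, 2.799, 0.001]
ft_force: [-0.1, -0.4, -0.8]
grip_width: 0.8
grip_force: 0.0
```

Emit:
move_arm(increments="-11 -16 0 0 0 5.6 30;-11 -16 0 0 0 5.6 30;-11 -16 0 0 0 5.6 30;-11 -16 0 0 0 5.6 30;-11 -16 0 0 0 5.6 30;-11 -16 0 0 0 5.6 30;-11 -16 0 0 0 5.6 30;-5 0 0 0 0 5.6 30")

```text
time: 11.13
position: [0.4663, -0.0595, 0.2777]
tool_rot: [0.258, 3.13, -0.001]
ft_force: [0.5, 0.1, 0.5]
grip_width: 0.881
grip_force: 0.0
```

Run:
```python
from jars import *
np.set_printoptions(precision=4,suppress=True)
s=ctrl.get_state(); print(s["position"],s["joint_positions"],R.from_rotvec(s["tool_rot"]).as_matrix()[:,1])
p=ctrl.get_image("wrist"); P=cloud(p); jars(P); save(p,"w3",s=1.4)
np.savez("w3.npz",P=P,f=p["frame"])
for t in("leg","thumb_grip","pointer","mark3","lever_end","lever"):
    for r in ctrl.find_in(t,p)[:3]: print(t,round(r["score"],2),np.array(r["centre"]).round(4),px(p,r["centre"]).round())
m=(P[...,2]>.073)&(P[...,2]<.093)&(P[...,0]>.38)&(P[...,0]<.56)&(P[...,1]>-.18)&(P[...,1]<.1)
n,l,st,_=cv2.connectedComponentsWithStats(m.astype(np.uint8))
for i in range(1,n):
    if st[i,4]>20: q=P[l==i]; print("top",st[i],q.mean(0),q.min(0),q.max(0),cv2.minAreaRect((q[:,:2]*1000).astype(np.float32)))
m=ctrl.get_image("scene"); jars(cloud(m))
```

```text
[ 0.4663 -0.0595  0.2777] [-0.3924 -0.1118  0.4285  1.8046  0.0473  1.4376  1.4337] [ 0.1639  0.9865 -0.0003]
1065 0.1211 ((510.1911315917969, 121.1147689819336), 20.827489852905273) [0.5096 0.1199]
696 0.121 ((528.4595336914062, 232.74771118164062), 20.913686752319336) [0.5274 0.2255]
1043 0.1211 ((504.1055603027344, 66.98650360107422), 20.5804443359375) [0.5028 0.0664]
leg 0.62 [ 0.4767 -0.0503  0.0255] [288. 181.]
thumb_grip 0.54 [ 0.481  -0.0565  0.0802] [285. 195.]
pointer 0.68 [0.4968 0.0564 0.1211] [391. 202.]
pointer 0.63 [ 0.483  -0.0496  0.0204] [289. 184.]
mark3 0.7 [0.4851 0.0116 0.0098] [332. 177.]
lever_end 0.74 [ 0.4854 -0.0619  0.0794] [281. 199.]
lever_end 0.28 [ 0.4863 -0.0499  0.0242] [290. 187.]
lever 0.56 [ 0.486  -0.0582  0.0805] [284. 199.]
top [256 163   9  30 216] [ 0.4543 -0.0825  0.0825] [ 0.4388 -0.09    0.0731] [ 0.4724 -0.0766  0.0855] ((455.6480712890625, -82.58586120605469), (9.738694190979004, 33.90625762939453), 78.10767364501953)
top [274 172  27  41 365] [ 0.479  -0.0541  0.0815] [ 0.4565 -0.0722  0.0732] [ 0.5012 -0.0351  0.0861] ((478.4671630859375, -53.61186981201172), (15.822540283203125, 52.48637390136719), 53.39575958251953)
top [339 178   7  36 188] [0.4942 0.0118 0.0768] [0.4728 0.0063 0.0732] [0.5166 0.0177 0.0791] ((494.6687316894531, 12.035541534423828), (6.185235977172852, 43.790748596191406), 81.12068939208984)
top [370 180  32  33 268] [0.493  0.0564 0.084 ] [0.4835 0.0459 0.0731] [0.5205 0.082  0.0929] ((497.0806884765625, 59.66181564331055), (22.946533203125, 42.690338134765625), 47.20147705078125)
83 0.1235 ((501.5998840332031, 66.0527572631836), 23.879865646362305) [0.5008 0.0687]
83 0.1233 ((510.1435241699219, 122.63164520263672), 21.142681121826172) [0.5086 0.1228]
98 0.1235 ((527.063720703125, 235.1444549560547), 23.30339813232422) [0.5263 0.2359]
```

View pics/w3.png

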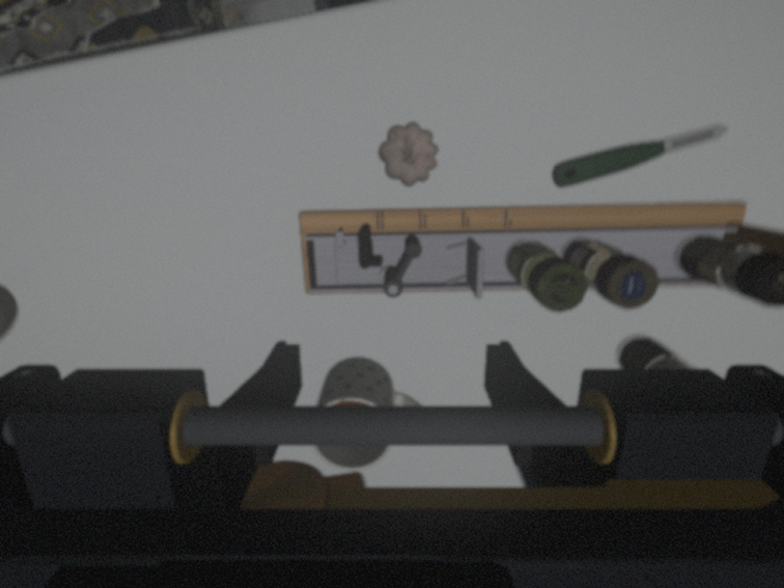

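The wrist view at 1.4x shows the grip top at (368,245), the open lever at (403,262), the plate at (475,268) and four scale lines at x = 380, 422, 465 and 508. Counting from the jar side these are 2, 3, 4 and 5 jars, so the three-dot line is the one at 465. I'll measure it on an enlarged crop.

Run:
```python
from jars import *
np.set_printoptions(precision=4,suppress=True)
p=ctrl.get_image("wrist"); save(p,"w4",(205,140,395,220),4.2)
yw=np.deg2rad(-8.8); X=np.array([np.cos(yw),np.sin(yw)]); Y=np.array([-np.sin(yw),np.cos(yw)])
O=np.array([.502,.064])
# dark lines on the ledge
g=p["frame"].astype(float).sum(2)
for x in(-.046,-.042,-.038,-.034,-.031):
    ys=np.arange(-.215,.06,.0005); pr=[]
    for y in ys:
        u,v=px(p,[*(O+x*X+y*Y),.015]); pr.append(cv2.getRectSubPix(g.astype(np.float32),(1,1),(float(u),float(v)))[0,0])
    pr=np.array(pr); b=cv2.GaussianBlur(pr[None],(0,0),30)[0]; d=b-pr
    pk=[i for i in range(5,len(d)-5) if d[i]==d[i-5:i+6].max() and d[i]>25]
    print(x,[(round(ys[i]*1000,1),int(d[i])) for i in pk])
print("wristpx of stout",px(p,[.637,.185,.05]))
t=ctrl.get_image("top"); 
for n in("jar_stout_mid",):
  for r in ctrl.find_in(n,t): print(r["score"],r["centre"])
jars(cloud(t),(.085,.135))
```

```text
-0.046 [(np.float64(-139.0), 25), (np.float64(-101.0), 29), (np.float64(-59.0), 31), (np.float64(-17.0), 33)]
-0.042 [(np.float64(-143.0), 43), (np.float64(-138.0), 43), (np.float64(-101.0), 36), (np.float64(-96.0), 40), (np.float64(-59.0), 42), (np.float64(-17.5), 38)]
-0.038 [(np.float64(-142.5), 39), (np.float64(-138.0), 41), (np.float64(-101.0), 41), (np.float64(-97.0), 44), (np.float64(-58.5), 37), (np.float64(-54.5), 30), (np.float64(-17.5), 45)]
-0.034 [(np.float64(-156.0), 104), (np.float64(-101.0), 36), (np.float64(-96.5), 36), (np.float64(-58.5), 38), (np.float64(-17.0), 37), (np.float64(-13.0), 42)]
-0.031 [(np.float64(-179.5), 50), (np.float64(-154.5), 116), (np.float64(-97.0), 25), (np.float64(-58.5), 26)]
wristpx of stout [467.9686 267.9724]
0.83 [0.5255, 0.3713, 0.0941]
0.82 [0.6284, 0.1885, 0.0995]
219 0.0999 ((634.2842407226562, 185.29855346679688), 22.770973205566406) [0.6337 0.1855]
203 0.1225 ((525.7115478515625, 235.40391540527344), 20.40935707092285) [0.5259 0.235 ]
204 0.1226 ((508.41217041015625, 121.86080169677734), 19.880525588989258) [0.5081 0.1219]
204 0.1226 ((501.473876953125, 67.95852661132812), 20.235584259033203) [0.5013 0.0679]
```

View pics/w4.png

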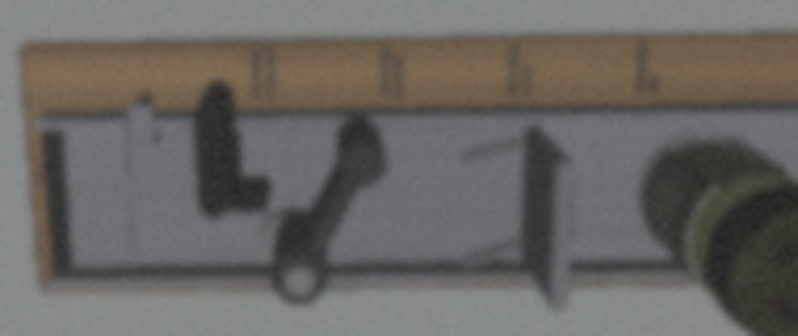

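The stout jar stands upright at (0.634, 0.185) with its top at about 0.100 m. In the rack frame the lines sit at -143, -101, -58.5 and -17 mm and the pointer at about -179, so roughly 120 mm of travel is needed. I'll straddle the grip and lever now.

Emit:
move_arm(increments="-5 0 0 0 0 0.6 0;-5 0 -20 0 0 0 0;0 0 -25 0 0 0 0;0 0 -25 0 0 0 0;0 0 -25 0 0 0 0;0 0 -25 0 0 0 0;0 0 -25 0 0 0 0;0 0 0 0 0 0 0")

```text
time: 12.35
position: [0.4537, -0.0551, 0.1272]
tool_rot: [-0.239, -3.124, 0.002]
ft_force: [-0.5, 0.7, -1.0]
grip_width: 1.002
grip_force: 0.0
```

Run:
```python
from jars import *
np.set_printoptions(precision=4,suppress=True)
s=ctrl.get_state(); print(s["position"],R.from_rotvec(s["tool_rot"]).as_matrix()[:,1])
p=ctrl.get_image("wrist"); P=cloud(p)
m=(P[...,2]>.073)&(P[...,2]<.093)&(P[...,0]>.42)&(P[...,0]<.53)&(P[...,1]>-.12)&(P[...,1]<.03)
n,l,st,_=cv2.connectedComponentsWithStats(m.astype(np.uint8))
for i in range(1,n):
    if st[i,4]>40: q=P[l==i]; print("top",st[i],q.mean(0),q.min(0),q.max(0),cv2.minAreaRect((q[:,:2]*1000).astype(np.float32)))
```

```text
[ 0.4537 -0.0551  0.1272] [ 0.1524  0.9883 -0.0019]
top [237 214  15  47 566] [ 0.4534 -0.0821  0.082 ] [ 0.4383 -0.0887  0.073 ] [ 0.4715 -0.0767  0.0856] ((454.80987548828125, -82.81450653076172), (9.588139533996582, 33.22237777709961), 83.209716796875)
top [266 229  45  61 970] [ 0.4777 -0.0538  0.081 ] [ 0.4562 -0.0728  0.0731] [ 0.5007 -0.0347  0.0864] ((479.2018127441406, -52.915504455566406), (16.493268966674805, 52.81801986694336), 50.68233108520508)
top [372 238  10  17  94] [0.4768 0.0147 0.0766] [0.4728 0.0115 0.0732] [0.4851 0.0179 0.0787] ((478.5329895019531, 15.997965812683105), (12.280864715576172, 6.106746196746826), 24.665298461914062)
```

Emit:
move_arm(increments="1 -4 -10 0 0 0 0;0 0 -15 0 0 0 0;0 0 -15 0 0 0 0;0 0 -15 0 0 0 0;0 0 -9 0 0 0 0;0 0 -3 0 0 0 0;0 0 0 0 0 0 0;0 0 0 0 0 0 0")

```text
time: 13.07
position: [0.4594, -0.0594, 0.0655]
tool_rot: [0.24, 3.131, 0.0]
ft_force: [-0.8, 0.1, 1.1]
grip_width: 1.001
grip_force: 0.0
```

Emit:
move_arm(increments="-3 0 -5 0 0 0 0;1 6 0 0 0 0 0;1 6 0 0 0 0 0;1 6 0 0 0 0 0;1 6 0 0 0 0 0;1 6 0 0 0 0 0;1 6 0 0 0 0 0;1 6 0 0 0 0 0")

```text
time: 13.73
position: [0.4625, -0.0168, 0.0596]
tool_rot: [-0.24, -3.132, 0.0]
ft_force: [-1.1, -2.4, 1.7]
grip_width: 1.004
grip_force: 1.1
```

Emit:
move_arm(increments="1 5 0 0 0 0 0;1 5 0 0 0 0 0;0.7 5 0 0 0 0 0;0.7 5 0 0 0 0 0;0.7 5 0 0 0 0 0;0.7 5 0 0 0 0 0;0.7 5 0 0 0 0 0;0 0 0 0 0 0 0")

```text
time: 14.4
position: [0.4684, 0.0193, 0.0595]
tool_rot: [0.239, 3.132, 0.002]
ft_force: [0.0, -0.4, -0.2]
grip_width: 1.002
grip_force: 0.0
```

```bash
cat > leg.py <<'E'
from jars import *
np.set_printoptions(precision=4,suppress=True)
yw=np.deg2rad(-8.8); X=np.array([np.cos(yw),np.sin(yw)]); Y=np.array([-np.sin(yw),np.cos(yw)])
O=np.array([.5019,.0632])
def rk(q): d=np.array(q)[...,:2]-O; return np.stack([d@X,d@Y],-1)*1000
def tops(P):
    Q=rk(P); z=P[...,2]; m=(z>.073)&(z<.093)&(abs(Q[...,0])<55)&(Q[...,1]<120)&(Q[...,1]>-200)
    n,l,st,_=cv2.connectedComponentsWithStats(m.astype(np.uint8))
    for i in range(1,n):
        if st[i,4]>40: q=Q[l==i]; print("top",st[i],q.mean(0).round(1),np.percentile(q,2,axis=0).round(1),np.percentile(q,98,axis=0).round(1))
def st():
    s=ctrl.get_state(); print(round(s["time"],2),s["position"],"rack",rk(s["position"]),"f",s["ft_force"],s["grip_width"]*87,s["grip_force"])
E
python3 - <<'E'
from leg import *
st(); p=ctrl.get_image("wrist"); P=cloud(p); tops(P); jars(P)
E
```

```text
14.4 [0.4684 0.0193 0.0595] rack [-26.4289 -48.5479] f [ 0.0359 -0.3923 -0.208 ] 87.16365756475292 0.0
top [ 165  248   53   42 1378] [-32.9 -90.4] [ -40.2 -101.3] [-21.8 -83.1]
top [360 254  38  36 716] [-33.   -2.3] [-37.7  -5.4] [-20.3   4.5]
top [274 268  26  22 495] [-26.1 -45.6] [-29.2 -52. ] [-22.  -39.1]
top [239 319  32  34 864] [  7.3 -63. ] [ -0.6 -71. ] [ 16.5 -55.5]
top [380 333  12  15 162] [15.3 11.3] [10.2  9.2] [20.7 14.6]
170 0.1345 ((444.3816833496094, 104.48347473144531), 5.875548362731934) [0.4446 0.1055]
223 0.1061 ((451.6936340332031, -29.353334426879883), 7.310779094696045) [ 0.4505 -0.0294]
217 0.1065 ((466.93572998046875, 70.19622802734375), 7.1559367179870605) [0.4657 0.0708]
478 0.133 ((456.3356018066406, -28.005083084106445), 11.980175018310547) [ 0.4558 -0.0279]
330 0.1324 ((467.5299377441406, 67.914794921875), 8.689665794372559) [0.4673 0.0681]
```

Emit:
move_arm(increments="0.8 5 0 0 0 0 0;0.8 5 0 0 0 0 0;0.8 5 0 0 0 0 0;0.8 5 0 0 0 0 0;0.8 5 0 0 0 0 0;0.8 5 0 0 0 0 0;0 0 0 0 0 0 0;0 0 0 0 0 0 0")

```text
time: 15.12
position: [0.473, 0.0492, 0.0597]
tool_rot: [0.239, 3.132, 0.002]
ft_force: [0.3, -0.8, 0.0]
grip_width: 1.0
grip_force: 0.0
```

Emit:
move_arm(increments="0.8 5 0 0 0 0 0;0.8 5 0 0 0 0 0;0.5 4 0 0 0 0 0;0.5 3 0 0 0 0 0;0 0 0 0 0 0 0;0 0 0 0 0 0 0;0 0 0 0 0 0 0;0 0 0 0 0 0 0")

```text
time: 15.78
position: [0.4756, 0.0654, 0.0596]
tool_rot: [0.24, 3.132, 0.002]
ft_force: [0.5, 0.8, -0.0]
grip_width: 1.006
grip_force: 0.0
```

Run:
```python
from leg import *
st(); p=ctrl.get_image("wrist"); P=cloud(p); tops(P); 
np.savez("w5.npz",P=P); save(p,"w5",(120,160,400,370),2.8)
M=[*(O-.034*X-.058*Y),.015]; print("mark px",px(p,M))
for y in (-66,-62,-58,-54): print(y,px(p,[*(O-.034*X+y/1000*Y),.015]))
```

```text
15.78 [0.4756 0.0654 0.0596] rack [-26.3078  -1.8803] f [ 0.532   0.8214 -0.0266] 87.51086334511827 0.0
top [ 165  248   55   42 1396] [-32.7 -43.5] [-40.4 -54.6] [-21.1 -36.1]
top [360 253  37  37 711] [-32.9  44.4] [-37.6  41.3] [-20.2  51. ]
top [274 267  27  23 506] [-26.1   1.5] [-29.3  -4.9] [-21.7   7.9]
top [240 319  32  34 856] [  7.3 -16. ] [ -0.6 -24. ] [17.1 -8.4]
top [380 333  13  15 157] [15.7 58.3] [10.6 56.4] [20.7 61.4]
mark px [201.8429 221.6709]
-66 [190.6191 221.664 ]
-62 [196.2311 221.6674]
-58 [201.8429 221.6709]
-54 [207.4544 221.6744]
```

View pics/w5.png

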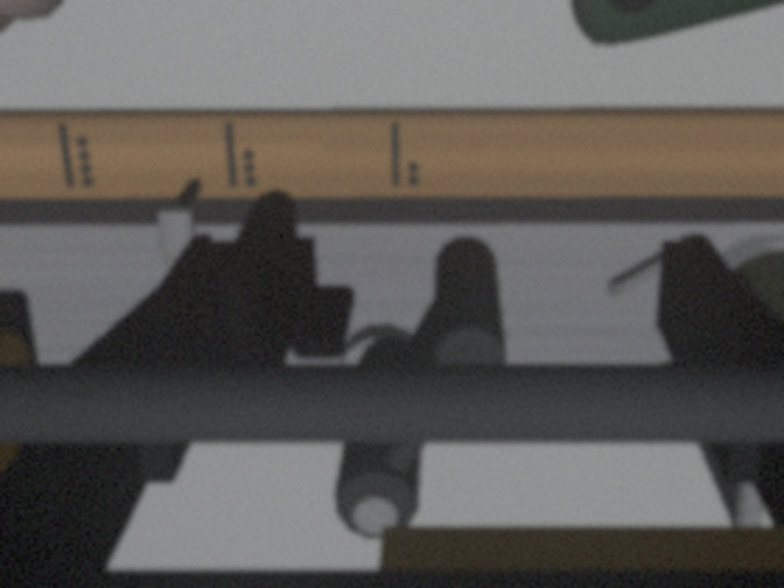

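The crop of the wrist view shows the pointer tip at about (196,182) and the lower end of the three-dot line at (232,187). At about 3.9 crop px per mm that leaves some 9 mm to go. I'll close partly to about 60 mm while backing off, so that the final push happens with a narrow opening.

Emit:
move_arm(increments="-0.6 -4 0 0 0 0 10;-0.6 -4 0 0 0 0 25;-0.6 -4 0 0 0 0 45;-0.4 -2.3 0 0 0 0 65;0 0 0 0 0 0 79;0 0 0 0 0 0 79;0 0 0 0 0 0 79;0 0 0 0 0 0 79", grip_force=25)

```text
time: 16.5
position: [0.4733, 0.0506, 0.0596]
tool_rot: [0.24, 3.132, 0.0]
ft_force: [-0.1, -0.1, -0.9]
grip_width: 0.7
grip_force: 0.0
```

Emit:
move_arm(increments="0.3 2 0 0 0 0 79;0.3 2 0 0 0 0 79;0.3 2 0 0 0 0 79;0.2 1 0 0 0 0 79;0 0 0 0 0 0 79;0 0 0 0 0 0 79;0 0 0 0 0 0 79;0 0 0 0 0 0 79")

```text
time: 17.17
position: [0.4743, 0.0573, 0.0596]
tool_rot: [-0.241, -3.132, 0.0]
ft_force: [-0.9, -2.8, 0.9]
grip_width: 0.688
grip_force: 1.6
```

```bash
cat >> leg.py <<'E'
def ptr(p,n=None):
    # line of mark3 and pointer tip in the strip of the ledge, rack y (mm) at z=15
    g=p["frame"].astype(np.float32).sum(2)
    xs=np.arange(-.047,-.026,.001); ys=np.arange(-.10,0.0,.0005)
    G=np.array([[cv2.getRectSubPix(g,(1,1),tuple(float(a) for a in px(p,[*(O+x*X+y*Y),.015])))[0,0] for y in ys] for x in xs])
    for i in range(4,21,2):
        d=np.median(G[i])-G[i]; pk=[j for j in range(4,len(d)-4) if d[j]==d[j-4:j+5].max() and d[j]>40]
        print(round(xs[i]*1000),[(round(ys[j]*1000,1),int(d[j])) for j in pk])
    if n: cv2.imwrite("pics/"+n+".png",cv2.resize((G/3).clip(0,255).astype(np.uint8),(800,336),interpolation=cv2.INTER_CUBIC))
E
python3 - <<'E'
from leg import *
st(); p=ctrl.get_image("wrist"); tops(cloud(p)); ptr(p)
save(p,"w6",(150,190,270,260),6.6)
E
```

```text
17.17 [0.4743 0.0573 0.0596] rack [-26.3259 -10.0943] f [-0.9342 -2.8126  0.8999] 59.86276435985729 1.562155980791431
top [ 194  247   49   43 1286] [-33.1 -38.7] [-40.5 -49.4] [-21.7 -31.2]
top [336 254  32  36 608] [-33.5  23.1] [-37.6  19.7] [-21.   29.6]
top [298 267  28  23 514] [-26.1   5.9] [-29.4  -0.2] [-21.6  12.6]
top [263 319  32  29 802] [  6.7 -11.4] [ -0.6 -19.3] [14.2 -3.8]
-43 [(np.float64(-95.0), 88), (np.float64(-57.5), 86), (np.float64(-16.0), 81)]
-41 [(np.float64(-94.5), 60), (np.float64(-57.5), 90), (np.float64(-16.0), 89)]
-39 [(np.float64(-95.0), 101), (np.float64(-57.5), 90), (np.float64(-53.0), 105), (np.float64(-16.0), 88)]
-37 [(np.float64(-95.0), 69), (np.float64(-57.5), 98), (np.float64(-53.0), 78), (np.float64(-16.0), 91), (np.float64(-11.5), 63)]
-35 [(np.float64(-94.5), 92), (np.float64(-57.5), 91), (np.float64(-53.0), 89), (np.float64(-16.0), 84), (np.float64(-11.5), 85)]
-33 [(np.float64(-95.0), 57), (np.float64(-62.0), 49), (np.float64(-57.5), 81), (np.float64(-53.0), 74), (np.float64(-16.0), 79), (np.float64(-11.5), 75)]
-31 [(np.float64(-95.0), 64), (np.float64(-62.5), 151), (np.float64(-57.5), 55), (np.float64(-53.5), 53), (np.float64(-16.0), 46), (np.float64(-11.5), 49)]
-29 [(np.float64(-63.5), 162), (np.float64(-40.0), 121)]
-27 [(np.float64(-64.0), 64), (np.float64(-42.0), 88), (np.float64(-38.5), 99)]
```

View pics/w6.png

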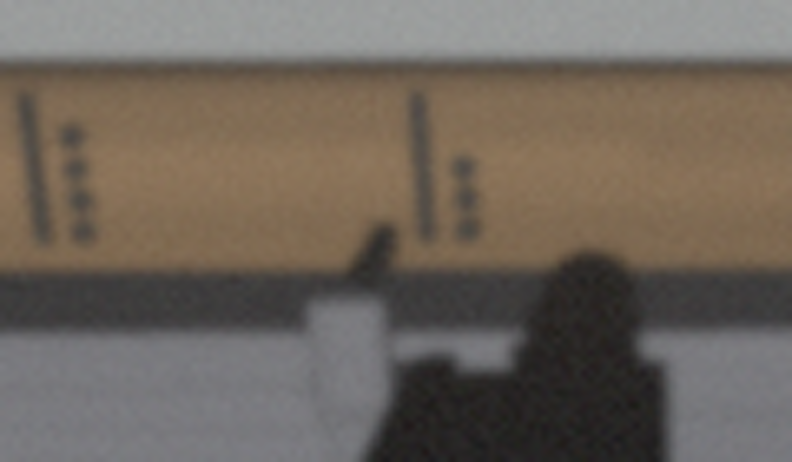

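The crop shows the pointer tip at (390,230) and the end of the three-dot line at (427,235), which is about 4.2 mm at 9.2 px/mm. The profile also gives about 4.2 mm. I'll push that far and measure.

Emit:
move_arm(increments="0.2 1 0 0 0 0 79;0.2 1 0 0 0 0 79;0.2 1 0 0 0 0 79;0.1 0.7 0 0 0 0 79;0 0 0 0 0 0 79;0 0 0 0 0 0 79;0 0 0 0 0 0 79;0 0 0 0 0 0 79")

```text
time: 17.88
position: [0.475, 0.0613, 0.0596]
tool_rot: [-0.24, -3.132, -0.001]
ft_force: [-1.8, -2.2, 1.1]
grip_width: 0.692
grip_force: 1.4
```

Run:
```python
from leg import *
st(); p=ctrl.get_image("wrist"); tops(cloud(p)); ptr(p)
```

```text
17.88 [0.475  0.0613 0.0596] rack [-26.334   -5.9987] f [-1.7565 -2.2204  1.1254] 60.24180795474675 1.3577102631825255
top [ 194  248   49   42 1278] [-33.2 -34.6] [-40.6 -45.2] [-21.7 -27.2]
top [335 254  33  36 613] [-33.5  27.2] [-37.5  23.8] [-21.   33.7]
top [298 267  28  23 512] [-26.1  10. ] [-29.4   3.8] [-21.7  16.7]
top [263 319  32  29 804] [ 6.7 -7.3] [ -0.7 -15.2] [14.1  0.3]
-43 [(np.float64(-94.5), 86), (np.float64(-57.5), 85), (np.float64(-16.0), 81)]
-41 [(np.float64(-94.5), 50), (np.float64(-57.5), 81), (np.float64(-16.0), 83)]
-39 [(np.float64(-94.5), 109), (np.float64(-57.5), 97), (np.float64(-53.0), 110), (np.float64(-16.0), 92)]
-37 [(np.float64(-94.5), 68), (np.float64(-57.5), 101), (np.float64(-53.0), 74), (np.float64(-16.0), 88), (np.float64(-11.5), 62)]
-35 [(np.float64(-94.5), 92), (np.float64(-57.5), 94), (np.float64(-53.0), 88), (np.float64(-16.0), 87), (np.float64(-11.5), 76)]
-33 [(np.float64(-94.5), 71), (np.float64(-58.0), 112), (np.float64(-53.0), 68), (np.float64(-16.0), 77), (np.float64(-11.5), 75)]
-31 [(np.float64(-94.5), 63), (np.float64(-58.5), 156), (np.float64(-53.0), 57), (np.float64(-15.5), 45), (np.float64(-11.5), 50)]
-29 [(np.float64(-59.5), 161), (np.float64(-36.0), 123)]
-27 [(np.float64(-60.5), 73), (np.float64(-37.5), 100), (np.float64(-33.0), 90)]
```

The pointer is at -57.8 against the line at -57.5, so it is on the line. Now I'll squeeze in steps, retreating the TCP by half of each closure so the grip-side finger stays put.

Emit:
move_arm(increments="-0.13 -0.84 0 0 0 0 84;-0.13 -0.84 0 0 0 0 89;-0.13 -0.84 0 0 0 0 94;-0.13 -0.84 0 0 0 0 99;-0.13 -0.84 0 0 0 0 104;-0.13 -0.84 0 0 0 0 109;0 0 0 0 0 0 109;0 0 0 0 0 0 109")

```text
time: 18.6
position: [0.4742, 0.0562, 0.0597]
tool_rot: [-0.24, -3.132, -0.0]
ft_force: [-0.7, 0.8, 1.2]
grip_width: 0.576
grip_force: 2.1
```

Run:
```python
from leg import *
st(); p=ctrl.get_image("wrist"); tops(cloud(p)); ptr(p)
```

```text
18.6 [0.4742 0.0562 0.0597] rack [-26.3048 -11.1247] f [-0.7325  0.8363  1.1913] 50.11912553924408 2.123362564270792
top [ 204  247   48   43 1248] [-33.2 -34.8] [-40.6 -45.3] [-21.8 -27.3]
top [ 302  254   57   36 1129] [-30.5  11.8] [-37.4   0.7] [-22.   23.1]
top [272 319  30  29 796] [ 6.8 -7.7] [ -0.6 -15.4] [14.5 -0.2]
-43 [(np.float64(-94.5), 88), (np.float64(-57.5), 81), (np.float64(-16.0), 85)]
-41 [(np.float64(-95.0), 64), (np.float64(-57.5), 97), (np.float64(-16.0), 91)]
-39 [(np.float64(-95.0), 109), (np.float64(-57.5), 100), (np.float64(-53.0), 104), (np.float64(-16.0), 90)]
-37 [(np.float64(-94.5), 75), (np.float64(-57.5), 99), (np.float64(-53.5), 79), (np.float64(-16.0), 88), (np.float64(-11.5), 75)]
-35 [(np.float64(-95.0), 97), (np.float64(-57.5), 90), (np.float64(-53.5), 91), (np.float64(-16.0), 86), (np.float64(-11.5), 84)]
-33 [(np.float64(-94.5), 78), (np.float64(-58.0), 112), (np.float64(-53.0), 84), (np.float64(-16.0), 79), (np.float64(-11.5), 83)]
-31 [(np.float64(-95.0), 61), (np.float64(-58.5), 157), (np.float64(-53.0), 53), (np.float64(-16.0), 54), (np.float64(-11.5), 59)]
-29 [(np.float64(-59.0), 156), (np.float64(-35.0), 125)]
-27 [(np.float64(-60.5), 72), (np.float64(-36.5), 103)]
```

Emit:
move_arm(increments="-0.12 -0.79 0 0 0 0 114;-0.12 -0.79 0 0 0 0 119;-0.12 -0.79 0 0 0 0 124;-0.13 -0.79 0 0 0 0 129;-0.13 -0.8 0 0 0 0 134;-0.13 -0.8 0 0 0 0 139;0 0 0 0 0 0 139;0 0 0 0 0 0 139")

```text
time: 19.32
position: [0.473, 0.0487, 0.0595]
tool_rot: [-0.242, -3.131, 0.005]
ft_force: [-4.5, -6.1, 6.0]
grip_width: 0.459
grip_force: 10.1
```

Run:
```python
from leg import *
st(); p=ctrl.get_image("wrist"); tops(cloud(p)); ptr(p)
```

```text
19.32 [0.473  0.0487 0.0595] rack [-26.346  -18.7397] f [-4.5048 -6.0857  5.9576] 39.93132869639283 10.1110277348198
top [ 215  248   46   42 1203] [-33.4 -37.5] [-40.5 -48.1] [-22. -30.]
top [ 293  253   55   37 1176] [-31.3  -1.1] [-37.4 -11.7] [-22.2  10.4]
top [473 284  32   6 131] [-18.9  92.8] [-20.   86.3] [-17.7  99.9]
top [281 319  30  29 775] [  6.9 -10.6] [ -0.7 -17.9] [14.2 -2.8]
-43 [(np.float64(-94.5), 84), (np.float64(-57.5), 79), (np.float64(-16.5), 80)]
-41 [(np.float64(-95.0), 62), (np.float64(-57.5), 91), (np.float64(-16.0), 90)]
-39 [(np.float64(-95.0), 119), (np.float64(-57.5), 102), (np.float64(-53.0), 106), (np.float64(-16.0), 96)]
-37 [(np.float64(-94.5), 63), (np.float64(-57.5), 91), (np.float64(-53.5), 75), (np.float64(-16.0), 94), (np.float64(-12.0), 64)]
-35 [(np.float64(-95.0), 95), (np.float64(-57.5), 90), (np.float64(-53.5), 89), (np.float64(-16.0), 87), (np.float64(-11.5), 83)]
-33 [(np.float64(-95.0), 70), (np.float64(-58.0), 85), (np.float64(-53.0), 79), (np.float64(-16.0), 80), (np.float64(-11.5), 72)]
-31 [(np.float64(-94.5), 61), (np.float64(-61.5), 149), (np.float64(-53.0), 62), (np.float64(-16.5), 49), (np.float64(-11.5), 49)]
-29 [(np.float64(-62.0), 161), (np.float64(-37.5), 132)]
-27 [(np.float64(-62.5), 73), (np.float64(-38.5), 95), (np.float64(-35.0), 97)]
```

The arm yields under the cam drag, about 2.8 mm at 6 N, and the leg slipped back 3 mm. I'll push it forward again before closing further.

Emit:
move_arm(increments="0.15 1 0 0 0 0 139;0.15 1 0 0 0 0 139;0.15 1 0 0 0 0 139;0.1 0.5 0 0 0 0 139;0 0 0 0 0 0 139;0 0 0 0 0 0 139;0 0 0 0 0 0 139;0 0 0 0 0 0 139")

```text
time: 20.03
position: [0.4733, 0.0503, 0.0595]
tool_rot: [-0.244, -3.13, 0.008]
ft_force: [-4.5, -8.9, 7.2]
grip_width: 0.458
grip_force: 11.4
```

Run:
```python
from leg import *
st(); p=ctrl.get_image("wrist"); tops(cloud(p)); ptr(p)
```

```text
20.03 [0.4733 0.0503 0.0595] rack [-26.3274 -17.1059] f [-4.4757 -8.8651  7.1681] 39.825026769484566 11.416175285994541
top [ 214  248   47   42 1191] [-33.4 -35.7] [-40.6 -46.2] [-22.1 -28.3]
top [ 292  254   55   36 1192] [-31.3   0.5] [-37.3 -10.2] [-22.2  12.1]
top [473 284  30   6 126] [-18.9  93.6] [-19.9  87.2] [-17.7 100.4]
top [281 319  31  29 783] [ 7.  -8.9] [ -0.6 -16.4] [14.1 -1. ]
-43 [(np.float64(-94.5), 89), (np.float64(-57.5), 82), (np.float64(-16.0), 77)]
-41 [(np.float64(-95.0), 59), (np.float64(-57.5), 89), (np.float64(-16.0), 91)]
-39 [(np.float64(-95.0), 103), (np.float64(-57.5), 108), (np.float64(-53.0), 97), (np.float64(-16.0), 89)]
-37 [(np.float64(-94.5), 56), (np.float64(-57.5), 103), (np.float64(-53.0), 69), (np.float64(-16.0), 92), (np.float64(-11.5), 75)]
-35 [(np.float64(-95.0), 94), (np.float64(-57.5), 87), (np.float64(-53.0), 83), (np.float64(-16.0), 85), (np.float64(-11.5), 91)]
-33 [(np.float64(-95.0), 71), (np.float64(-58.0), 104), (np.float64(-53.0), 72), (np.float64(-16.0), 77), (np.float64(-11.5), 78)]
-31 [(np.float64(-95.0), 55), (np.float64(-59.0), 155), (np.float64(-53.0), 60), (np.float64(-15.5), 53), (np.float64(-12.0), 48)]
-29 [(np.float64(-60.5), 155), (np.float64(-35.5), 134)]
-27 [(np.float64(-61.0), 74), (np.float64(-36.5), 102), (np.float64(-33.0), 96)]
```

Emit:
move_arm(increments="0.15 1 0 0 0 0 139;0.15 1 0 0 0 0 139;0.05 0.3 0 0 0 0 139;0 0 0 0 0 0 139;0 0 0 0 0 0 139;0 0 0 0 0 0 139;0 0 0 0 0 0 139;0 0 0 0 0 0 139")

```text
time: 20.75
position: [0.4735, 0.052, 0.0595]
tool_rot: [-0.245, -3.13, 0.009]
ft_force: [-5.5, -10.7, 7.9]
grip_width: 0.458
grip_force: 11.3
```

Run:
```python
from leg import *
st(); p=ctrl.get_image("wrist"); tops(cloud(p)); ptr(p)
```

```text
20.75 [0.4735 0.052  0.0595] rack [-26.3285 -15.4261] f [ -5.5411 -10.7244   7.9304] 39.881909080919314 11.328213478118414
top [ 216  248   45   42 1197] [-33.4 -34. ] [-40.5 -44.3] [-22.1 -26.6]
top [ 292  254   56   36 1189] [-31.3   2.2] [-37.3  -8.5] [-22.1  13.8]
top [472 284  29   6 116] [-19.   94.5] [-20.2  88.5] [-17.8 100.8]
top [281 319  31  29 784] [ 6.9 -7.1] [ -0.8 -14.6] [14.1  0.7]
-43 [(np.float64(-95.0), 97), (np.float64(-57.5), 84), (np.float64(-16.0), 85)]
-41 [(np.float64(-95.0), 66), (np.float64(-57.5), 92), (np.float64(-16.0), 94)]
-39 [(np.float64(-95.0), 104), (np.float64(-57.5), 93), (np.float64(-53.0), 107), (np.float64(-16.0), 98)]
-37 [(np.float64(-95.0), 58), (np.float64(-57.5), 91), (np.float64(-53.0), 66), (np.float64(-16.0), 104), (np.float64(-11.5), 62)]
-35 [(np.float64(-94.5), 98), (np.float64(-57.5), 98), (np.float64(-53.0), 89), (np.float64(-16.0), 92), (np.float64(-11.5), 86)]
-33 [(np.float64(-94.5), 67), (np.float64(-57.5), 107), (np.float64(-53.0), 65), (np.float64(-16.0), 77), (np.float64(-11.5), 70)]
-31 [(np.float64(-95.0), 64), (np.float64(-57.5), 154), (np.float64(-53.0), 55), (np.float64(-16.0), 56), (np.float64(-11.5), 51)]
-29 [(np.float64(-58.5), 162), (np.float64(-33.5), 140)]
-27 [(np.float64(-59.5), 73), (np.float64(-35.5), 98), (np.float64(-31.5), 93)]
```

Emit:
move_arm(increments="-0.12 -0.78 0 0 0 0 144;0 0 0 0 0 0 144;-0.12 -0.78 0 0 0 0 149;0 0 0 0 0 0 149;-0.12 -0.78 0 0 0 0 154;0 0 0 0 0 0 154;0 0 0 0 0 0 154;0 0 0 0 0 0 154")

```text
time: 21.47
position: [0.474, 0.0532, 0.0594]
tool_rot: [-0.243, -3.132, 0.002]
ft_force: [-1.3, -5.0, 2.9]
grip_width: 0.399
grip_force: 3.1
```

Run:
```python
from leg import *
st(); p=ctrl.get_image("wrist"); tops(cloud(p)); ptr(p)
```

```text
21.47 [0.474  0.0532 0.0594] rack [-26.0659 -14.1827] f [-1.3028 -4.9587  2.8779] 34.72726960584725 3.082712660130369
top [ 220  247   46   43 1187] [-33.3 -30.2] [-40.6 -40.8] [-22.  -22.7]
top [ 288  254   54   36 1176] [-31.3   0.5] [-37.1  -9.9] [-22.   12.3]
top [465 283  42   7 202] [-18.8  95.4] [-20.2  87.4] [-17.2 103.5]
top [286 319  30  29 786] [ 7.1 -3.4] [ -0.6 -11.2] [14.4  4.5]
-43 [(np.float64(-95.0), 98), (np.float64(-57.5), 94), (np.float64(-16.0), 84)]
-41 [(np.float64(-94.5), 64), (np.float64(-57.5), 95), (np.float64(-53.0), 40), (np.float64(-16.0), 99)]
-39 [(np.float64(-95.0), 102), (np.float64(-57.5), 93), (np.float64(-53.0), 104), (np.float64(-16.0), 96)]
-37 [(np.float64(-95.0), 69), (np.float64(-57.5), 98), (np.float64(-53.0), 80), (np.float64(-16.0), 95), (np.float64(-11.5), 66)]
-35 [(np.float64(-95.0), 93), (np.float64(-57.5), 94), (np.float64(-53.0), 94), (np.float64(-16.0), 95), (np.float64(-11.5), 84)]
-33 [(np.float64(-94.5), 77), (np.float64(-57.5), 94), (np.float64(-53.0), 96), (np.float64(-16.0), 82), (np.float64(-11.5), 75)]
-31 [(np.float64(-95.0), 64), (np.float64(-57.5), 62), (np.float64(-53.5), 156), (np.float64(-16.0), 55), (np.float64(-11.5), 54)]
-29 [(np.float64(-54.5), 163), (np.float64(-29.5), 141)]
-27 [(np.float64(-55.5), 74), (np.float64(-31.0), 97), (np.float64(-28.5), 101)]
```

The leg jumped 4 mm too far as the lever passed its stiff region; its pointer is at -53.5 against the line at -57.5. The lever isn't shut yet, so I'll ease the arm back in small steps and see whether the leg follows.

Emit:
move_arm(increments="-0.15 -1 0 0 0 0 154;-0.15 -1 0 0 0 0 154;-0.15 -1 0 0 0 0 154;-0.15 -1 0 0 0 0 154;0 0 0 0 0 0 154;0 0 0 0 0 0 154;0 0 0 0 0 0 154;0 0 0 0 0 0 154")

```text
time: 22.18
position: [0.4735, 0.0511, 0.0596]
tool_rot: [0.24, 3.132, 0.001]
ft_force: [0.5, 2.1, -1.6]
grip_width: 0.395
grip_force: 0.9
```

Run:
```python
from leg import *
st(); p=ctrl.get_image("wrist"); tops(cloud(p)); ptr(p)
```

```text
22.18 [0.4735 0.0511 0.0596] rack [-26.1773 -16.2667] f [ 0.4834  2.1233 -1.5923] 34.36539916270928 0.8598119611269794
top [ 221  247   48   43 1242] [-33.  -31.5] [-40.5 -42.7] [-21.1 -23.3]
top [ 288  253   53   37 1173] [-31.3  -1.5] [-37.3 -12. ] [-22.   10.1]
top [466 283  44   7 198] [-18.8  95.5] [-20.3  85.8] [-16.8 103.8]
top [289 319  30  29 780] [ 7.  -3.9] [ -0.6 -11.5] [14.3  3.9]
top [467 319  13  17  70] [-7.4 79.5] [-10.7  77.7] [-2.2 81.4]
-43 [(np.float64(-95.0), 88), (np.float64(-57.5), 85), (np.float64(-16.0), 91)]
-41 [(np.float64(-95.0), 68), (np.float64(-57.5), 98), (np.float64(-16.0), 104)]
-39 [(np.float64(-94.5), 104), (np.float64(-57.5), 98), (np.float64(-53.5), 114), (np.float64(-16.0), 100)]
-37 [(np.float64(-95.0), 59), (np.float64(-57.5), 98), (np.float64(-53.0), 74), (np.float64(-16.0), 101), (np.float64(-11.5), 66)]
-35 [(np.float64(-95.0), 95), (np.float64(-57.5), 86), (np.float64(-53.0), 100), (np.float64(-16.0), 90), (np.float64(-11.5), 86)]
-33 [(np.float64(-95.0), 66), (np.float64(-57.5), 78), (np.float64(-53.0), 87), (np.float64(-16.0), 87), (np.float64(-11.5), 77)]
-31 [(np.float64(-95.0), 62), (np.float64(-54.0), 159), (np.float64(-16.0), 55), (np.float64(-11.5), 58)]
-29 [(np.float64(-55.0), 162), (np.float64(-30.0), 127)]
-27 [(np.float64(-56.0), 65), (np.float64(-32.0), 98), (np.float64(-29.0), 100)]
```

The lever is soft here, so pulling back only closes it further. I'll let go without moving the leg, push the leg back by its pin (hub at rack (7,-3.9)) with shut fingers, then take hold again.

Emit:
move_arm(increments="0 0 0 0 0 0 120;0 0 0 0 0 0 80;0 0 0 0 0 0 80;0 0 0 0 0 0 80;0 0 15 0 0 0 80;0 0 25 0 0 0 80;0 0 30 0 0 0 80;0 0 0 0 0 0 150")

```text
time: 22.9
position: [0.4772, 0.051, 0.1349]
tool_rot: [0.241, 3.124, 0.005]
ft_force: [0.4, -0.7, 1.1]
grip_width: 0.657
grip_force: 0.0
```

Emit:
move_arm(increments="12 10 0 0 0 0 255;12 10 0 0 0 0 255;12 10 0 0 0 0 255;10 9.5 0 0 0 0 255;0 0 0 0 0 0 255;0 0 0 0 0 0 255;0 0 0 0 0 0 255;0 0 0 0 0 0 255")

```text
time: 23.57
position: [0.5189, 0.0893, 0.1294]
tool_rot: [-0.242, -3.132, 0.0]
ft_force: [0.6, -0.2, -0.7]
grip_width: 0.09
grip_force: 0.0
```

Run:
```python
from leg import *
st(); p=ctrl.get_image("wrist"); tops(cloud(p)); ptr(p); save(p,"w7",(150,180,430,390),2.8)
jars(cloud(p))
```

```text
23.57 [0.5189 0.0893 0.1294] rack [12.8039 28.4029] f [ 0.6313 -0.1705 -0.6716] 7.800463147402285 0.0
top [193 155  18  49 689] [-25.1 -26.4] [-40.1 -31.4] [ -9. -23.]
top [ 221  165   29   74 1075] [-7.4 -4. ] [-33.1 -11.2] [17.   3.9]
top [ 335  181   65   60 1183] [-6.5 79.9] [-20.1  69.4] [ 19.9 105.2]
top [403 192  14  16  91] [-11.1 118.9] [-13.8 117.6] [ -9.  119.9]
-43 [(np.float64(-94.5), 57), (np.float64(-57.5), 79), (np.float64(-16.0), 72)]
-41 [(np.float64(-95.0), 54), (np.float64(-57.5), 71), (np.float64(-15.5), 86)]
-39 [(np.float64(-94.5), 85), (np.float64(-57.5), 81), (np.float64(-53.0), 89), (np.float64(-15.5), 88)]
-37 [(np.float64(-94.5), 65), (np.float64(-57.5), 94), (np.float64(-53.0), 68), (np.float64(-34.5), 121), (np.float64(-15.5), 82)]
-35 [(np.float64(-95.0), 78), (np.float64(-57.5), 85), (np.float64(-53.0), 84), (np.float64(-35.0), 199), (np.float64(-15.5), 81), (np.float64(-11.0), 75)]
-33 [(np.float64(-94.5), 42), (np.float64(-57.5), 75), (np.float64(-53.5), 81), (np.float64(-40.0), 188), (np.float64(-36.5), 190), (np.float64(-33.5), 191), (np.float64(-15.5), 75), (np.float64(-11.5), 56)]
-31 [(np.float64(-94.5), 54), (np.float64(-55.5), 146), (np.float64(-39.0), 181), (np.float64(-33.0), 178), (np.float64(-16.0), 54), (np.float64(-11.5), 63)]
-29 [(np.float64(-55.0), 69), (np.float64(-47.0), 172), (np.float64(-42.0), 177), (np.float64(-38.5), 180), (np.float64(-35.5), 183), (np.float64(-11.5), 125)]
-27 [(np.float64(-46.5), 109), (np.float64(-38.5), 125), (np.float64(-35.0), 123), (np.float64(-32.0), 120), (np.float64(-12.0), 118), (np.float64(-9.0), 118)]
10119 0.1211 ((525.5309448242188, 197.84487915039062), 60.45965576171875) [0.5209 0.1979]
```

View pics/w7.png

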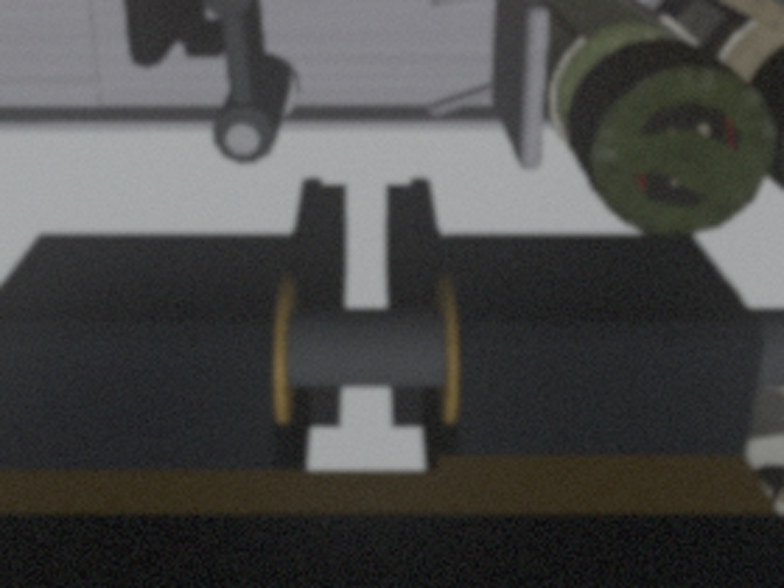

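The crop shows the pin hub at (240,140), the plate at (520,90), the green jar just beyond it, and the nearly shut fingers at (365,185) between hub and plate. That leaves a clear path down. I'll descend and push towards -y.

Emit:
move_arm(increments="0 0 -20 0 0 0 255;0 0 -20 0 0 0 255;0 0 -20 0 0 0 255;0 0 -7 0 0 0 255;0 0 0 0 0 0 255;-0.3 -2 0 0 0 0 255;-0.3 -2 0 0 0 0 255;0 0 0 0 0 0 255")

```text
time: 24.28
position: [0.5199, 0.0857, 0.0639]
tool_rot: [0.242, 3.13, 0.001]
ft_force: [-0.0, 0.5, -0.7]
grip_width: 0.003
grip_force: 0.0
```

Emit:
move_arm(increments="-0.3 -2 0 0 0 0 255;-0.15 -1 0 0 0 0 255;-0.15 -1 0 0 0 0 255;-0.15 -1 0 0 0 0 255;0 0 0 0 0 0 255;0 0 0 0 0 0 255;0 0 0 0 0 0 255;0 0 0 0 0 0 255")

```text
time: 24.95
position: [0.5181, 0.0814, 0.0625]
tool_rot: [-0.24, -3.132, -0.0]
ft_force: [-0.3, -0.1, -0.6]
grip_width: 0.005
grip_force: 0.0
```

Run:
```python
from leg import *
st(); p=ctrl.get_image("wrist"); tops(cloud(p)); ptr(p)
```

```text
24.95 [0.5181 0.0814 0.0625] rack [13.2595 20.4441] f [-0.2858 -0.0592 -0.5515] 0.47046208501070297 0.0
top [ 172  172   27   69 1417] [-25.5 -26.2] [-40.3 -30.9] [ -9.3 -23. ]
top [ 212  186   40   78 1463] [-16.4  -4.6] [-33.4 -11.3] [5.5 2.3]
top [ 370  209  125   80 2856] [-10.   84.6] [-20.1  69.4] [  8.9 119.5]
top [262 251  38  27 667] [ 3.6 20.3] [ 2.1 11.7] [ 8.  28.9]
-43 [(np.float64(-94.5), 89), (np.float64(-57.5), 100), (np.float64(-16.0), 96)]
-41 [(np.float64(-94.5), 81), (np.float64(-57.5), 108), (np.float64(-16.0), 109)]
-39 [(np.float64(-94.5), 115), (np.float64(-57.5), 114), (np.float64(-53.0), 118), (np.float64(-16.0), 114)]
-37 [(np.float64(-94.5), 79), (np.float64(-57.5), 119), (np.float64(-53.0), 70), (np.float64(-15.5), 113)]
-35 [(np.float64(-94.5), 117), (np.float64(-57.5), 108), (np.float64(-53.0), 113), (np.float64(-35.5), 203), (np.float64(-15.5), 110), (np.float64(-11.5), 109)]
-33 [(np.float64(-94.5), 56), (np.float64(-57.0), 96), (np.float64(-53.5), 79), (np.float64(-38.0), 210), (np.float64(-34.0), 210), (np.float64(-15.5), 92), (np.float64(-11.5), 75)]
-31 [(np.float64(-94.5), 91), (np.float64(-55.0), 177), (np.float64(-42.0), 207), (np.float64(-38.5), 208), (np.float64(-33.5), 206), (np.float64(-16.0), 68), (np.float64(-11.0), 75)]
-29 [(np.float64(-57.0), 154), (np.float64(-44.0), 215), (np.float64(-35.0), 217)]
-27 [(np.float64(-47.5), 130), (np.float64(-40.0), 131), (np.float64(-37.5), 135), (np.float64(-34.5), 133), (np.float64(-32.0), 134), (np.float64(-9.5), 96)]
```

Emit:
move_arm(increments="-0.3 -2 0 0 0 0 255;-0.3 -2 0 0 0 0 255;-0.3 -2 0 0 0 0 255;-0.15 -1 0 0 0 0 255;-0.15 -1 0 0 0 0 255;-0.15 -1 0 0 0 0 255;0 0 0 0 0 0 255;0 0 0 0 0 0 255")

```text
time: 25.67
position: [0.5169, 0.0745, 0.0627]
tool_rot: [0.239, 3.132, 0.004]
ft_force: [-0.0, 5.1, -1.6]
grip_width: 0.012
grip_force: 2.7
```

Run:
```python
from leg import *
st(); p=ctrl.get_image("wrist"); tops(cloud(p)); ptr(p)
```

```text
25.67 [0.5169 0.0745 0.0627] rack [13.0891 13.4165] f [-0.0347  5.0779 -1.5944] 1.0536000258846647 2.6967083802446723
top [ 185  173   26   69 1376] [-25.6 -26.9] [-40.1 -31.8] [ -9.2 -23.6]
top [ 224  187   76   91 2090] [-10.2   0. ] [-33.2 -12.8] [ 5.7 20.7]
top [ 382  210  127   80 3029] [-9.2 83.4] [-20.1  68.8] [ 11.1 119.4]
-43 [(np.float64(-94.5), 81), (np.float64(-57.5), 97), (np.float64(-16.0), 96)]
-41 [(np.float64(-94.5), 76), (np.float64(-57.5), 110), (np.float64(-15.5), 108)]
-39 [(np.float64(-94.5), 116), (np.float64(-57.5), 114), (np.float64(-53.0), 111), (np.float64(-15.5), 112)]
-37 [(np.float64(-94.5), 63), (np.float64(-57.5), 109), (np.float64(-53.0), 66), (np.float64(-15.5), 115), (np.float64(-11.5), 52)]
-35 [(np.float64(-94.5), 110), (np.float64(-57.5), 106), (np.float64(-53.0), 109), (np.float64(-35.0), 197), (np.float64(-15.5), 101), (np.float64(-11.5), 108)]
-33 [(np.float64(-94.5), 59), (np.float64(-57.5), 104), (np.float64(-53.0), 73), (np.float64(-37.0), 210), (np.float64(-15.5), 91), (np.float64(-11.5), 70)]
-31 [(np.float64(-94.5), 84), (np.float64(-56.0), 177), (np.float64(-39.0), 203), (np.float64(-36.5), 203), (np.float64(-33.5), 208), (np.float64(-16.0), 64), (np.float64(-11.5), 74)]
-29 [(np.float64(-56.5), 146), (np.float64(-42.5), 208), (np.float64(-38.5), 209), (np.float64(-35.5), 212)]
-27 [(np.float64(-47.5), 119), (np.float64(-45.0), 123), (np.float64(-41.5), 133), (np.float64(-38.5), 127), (np.float64(-33.5), 129), (np.float64(-11.5), 87)]
```

Emit:
move_arm(increments="-0.15 -1 0 0 0 0 255;-0.15 -1 0 0 0 0 255;-0.15 -1 0 0 0 0 255;0 0 0 0 0 0 255;0 0 0 0 0 0 255;0 0 0 0 0 0 255;0 0 0 0 0 0 255;0 0 0 0 0 0 255")

```text
time: 26.38
position: [0.5154, 0.0722, 0.0626]
tool_rot: [-0.238, -3.131, -0.005]
ft_force: [-2.1, 7.7, 0.6]
grip_width: 0.009
grip_force: 3.2
```

Run:
```python
from leg import *
st(); p=ctrl.get_image("wrist"); tops(cloud(p)); ptr(p)
save(p,"w8",(60,120,200,220),5.6)
```

```text
26.38 [0.5154 0.0722 0.0626] rack [11.9343 10.998 ] f [-2.108   7.7393  0.6207] 0.808951527171158 3.2082925038412213
top [ 186  175   25   69 1367] [-25.6 -29.2] [-40.3 -34.2] [ -9.2 -25.9]
top [ 212  191   88   87 2080] [-10.5  -4.9] [-32.2 -20.7] [ 5.4 18.3]
top [383 211  18  65 727] [-6.9 68.7] [-21.4  66.3] [10.1 71.9]
top [ 400  215  115   75 2314] [-10.   87.6] [-19.5  75.8] [ 11.3 119.7]
-43 [(np.float64(-94.5), 89), (np.float64(-57.5), 91), (np.float64(-16.0), 94)]
-41 [(np.float64(-94.5), 78), (np.float64(-57.5), 102), (np.float64(-16.0), 103)]
-39 [(np.float64(-94.5), 106), (np.float64(-57.5), 107), (np.float64(-53.0), 113), (np.float64(-16.0), 108)]
-37 [(np.float64(-95.0), 62), (np.float64(-57.5), 113), (np.float64(-53.0), 63), (np.float64(-16.0), 114), (np.float64(-11.0), 46)]
-35 [(np.float64(-94.5), 113), (np.float64(-57.5), 104), (np.float64(-53.0), 112), (np.float64(-37.5), 184), (np.float64(-16.0), 98), (np.float64(-11.5), 103)]
-33 [(np.float64(-94.5), 54), (np.float64(-57.5), 117), (np.float64(-53.0), 64), (np.float64(-40.0), 203), (np.float64(-37.5), 201), (np.float64(-16.0), 84), (np.float64(-11.5), 67)]
-31 [(np.float64(-94.5), 87), (np.float64(-57.5), 173), (np.float64(-53.0), 89), (np.float64(-43.0), 197), (np.float64(-39.0), 203), (np.float64(-35.0), 197), (np.float64(-15.5), 70), (np.float64(-11.5), 73)]
-29 [(np.float64(-59.0), 154), (np.float64(-45.0), 200), (np.float64(-39.0), 210), (np.float64(-35.5), 211)]
-27 [(np.float64(-47.5), 118), (np.float64(-44.5), 121), (np.float64(-42.0), 125), (np.float64(-37.5), 122), (np.float64(-34.5), 122)]
```

The leg came back 2.3 mm, with about 1.6 mm left, but the finger also nudged the lever arm. I'll shift the contact outboard onto the hub only and finish the push.

Emit:
move_arm(increments="0.6 4 0 0 0 0 255;0.6 4 0 0 0 0 255;4 -0.6 0 0 0 0 255;4 -0.6 0 0 0 0 255;0 0 0 0 0 0 255;-0.4 -3 0 0 0 0 255;-0.3 -2 0 0 0 0 255;0 0 0 0 0 0 255")

```text
time: 27.1
position: [0.5249, 0.0709, 0.0626]
tool_rot: [0.242, 3.132, 0.001]
ft_force: [1.2, 0.9, -0.4]
grip_width: 0.004
grip_force: 0.5
```

Run:
```python
from leg import *
st(); p=ctrl.get_image("wrist"); tops(cloud(p)); ptr(p)
```

```text
27.1 [0.5249 0.0709 0.0626] rack [21.5558 11.1299] f [ 1.178   0.887  -0.4008] 0.3808022564282252 0.5034871911630034
top [ 183  156   27   70 1436] [-25.3 -29.3] [-40.1 -34.3] [ -9. -26.]
top [ 210  172   90  106 2644] [-4.5 -5.4] [-31.9 -20.8] [12.8 18.2]
top [382 194  21  80 979] [-2.4 68.5] [-21.1  66.1] [18.5 71.8]
top [ 402  197   85   80 2086] [-9.1 84. ] [-19.5  75.6] [ 12.2 104.2]
top [489 208  31  19 128] [-12.2 119.3] [-13.9 118.3] [-11. 120.]
-43 [(np.float64(-94.5), 78), (np.float64(-57.5), 92), (np.float64(-16.0), 98)]
-41 [(np.float64(-95.0), 73), (np.float64(-57.5), 119), (np.float64(-16.0), 107)]
-39 [(np.float64(-94.5), 116), (np.float64(-57.5), 118), (np.float64(-53.0), 111), (np.float64(-16.0), 115)]
-37 [(np.float64(-94.5), 55), (np.float64(-57.5), 112), (np.float64(-53.0), 65), (np.float64(-37.5), 150), (np.float64(-15.5), 109), (np.float64(-11.5), 45)]
-35 [(np.float64(-94.5), 116), (np.float64(-57.5), 111), (np.float64(-53.0), 115), (np.float64(-39.0), 217), (np.float64(-15.5), 103), (np.float64(-11.5), 112)]
-33 [(np.float64(-94.0), 44), (np.float64(-57.5), 115), (np.float64(-53.0), 58), (np.float64(-42.0), 202), (np.float64(-34.5), 202), (np.float64(-15.5), 87), (np.float64(-11.0), 51)]
-31 [(np.float64(-95.0), 85), (np.float64(-59.0), 165), (np.float64(-46.5), 191), (np.float64(-43.5), 194), (np.float64(-38.0), 201), (np.float64(-35.5), 194), (np.float64(-15.5), 72), (np.float64(-11.0), 72)]
-29 [(np.float64(-58.5), 113), (np.float64(-50.0), 190), (np.float64(-45.0), 203), (np.float64(-42.5), 196), (np.float64(-38.0), 204)]
-27 [(np.float64(-52.5), 111), (np.float64(-48.5), 115), (np.float64(-46.0), 122), (np.float64(-41.5), 130), (np.float64(-38.5), 132), (np.float64(-34.0), 128), (np.float64(-20.5), 89)]
```

Emit:
move_arm(increments="-0.15 -1 0 0 0 0 255;-0.15 -1 0 0 0 0 255;-0.15 -1 0 0 0 0 255;-0.15 -1 0 0 0 0 255;0 0 0 0 0 0 255;0 0 0 0 0 0 255;0 0 0 0 0 0 255;0 0 0 0 0 0 255")

```text
time: 27.82
position: [0.5248, 0.0703, 0.0627]
tool_rot: [0.238, 3.131, 0.006]
ft_force: [2.2, 7.7, -3.5]
grip_width: 0.005
grip_force: 4.0
```

Run:
```python
from leg import *
st(); p=ctrl.get_image("wrist"); tops(cloud(p))
```

```text
27.82 [0.5248 0.0703 0.0627] rack [21.5104 10.558 ] f [ 2.1537  7.7178 -3.5213] 0.442210497427498 4.005712503567338
top [ 184  156   27   70 1426] [-25.4 -29.6] [-40.1 -34.5] [ -9.1 -26.3]
top [ 210  172   90  106 2632] [-4.5 -5.9] [-31.8 -21.3] [12.8 17.6]
top [382 194  22  81 975] [-2.4 68.3] [-21.2  65.9] [19.  71.5]
top [ 403  198  117   79 2225] [-9.2 85.8] [-19.4  75.7] [ 12.8 119.6]
```

Emit:
move_arm(increments="-0.15 -1 0 0 0 0 255;-0.15 -1 0 0 0 0 255;-0.08 -0.5 0 0 0 0 255;0 0 0 0 0 0 255;0 0 0 0 0 0 255;0 0 0 0 0 0 255;0 0 0 0 0 0 255;0 0 0 0 0 0 255")

```text
time: 28.53
position: [0.5247, 0.0701, 0.0628]
tool_rot: [0.236, 3.13, 0.01]
ft_force: [3.5, 11.1, -4.5]
grip_width: 0.004
grip_force: 6.1
```

Run:
```python
from leg import *
st(); p=ctrl.get_image("wrist"); tops(cloud(p))
```

```text
28.53 [0.5247 0.0701 0.0628] rack [21.4876 10.3135] f [ 3.5482 11.1302 -4.523 ] 0.3145410259546712 6.111522973515093
top [ 185  156   26   70 1427] [-25.3 -29.6] [-40.1 -34.6] [ -9.1 -26.3]
top [ 211  173   89  105 2627] [-4.5 -6. ] [-31.7 -21.5] [12.8 17.2]
top [383 194  21  81 977] [-2.3 68.2] [-21.2  65.8] [19.  71.4]
top [ 403  198  116   80 2209] [-9.  85.7] [-19.4  75.7] [ 12.3 119.6]
```

Emit:
move_arm(increments="-0.15 -1 0 0 0 0 255;0 0 0 0 0 0 255;-0.15 -1 0 0 0 0 255;0 0 0 0 0 0 255;0 0 0 0 0 0 255;0 0 0 0 0 0 255;0 0 0 0 0 0 255;0 0 0 0 0 0 255")

```text
time: 29.25
position: [0.5245, 0.0687, 0.0628]
tool_rot: [0.235, 3.13, 0.011]
ft_force: [3.4, 12.5, -4.9]
grip_width: 0.008
grip_force: 6.6
```

Run:
```python
from leg import *
st(); p=ctrl.get_image("wrist"); tops(cloud(p))
```

```text
29.25 [0.5245 0.0687 0.0628] rack [21.4991  8.8872] f [ 3.4289 12.4631 -4.8583] 0.6552064532411176 6.639984715729952
top [ 185  156   26   70 1422] [-25.3 -31.1] [-40.  -36.1] [ -9.2 -27.7]
top [ 211  173   89  105 2633] [-4.5 -7.5] [-31.7 -22.9] [12.8 15.7]
top [383 194  21  81 976] [-2.2 66.8] [-21.1  64.5] [19. 70.]
top [ 406  198  100   81 2208] [-8.8 84.9] [-19.4  75.7] [ 12.9 119.2]
top [506 217  17  11  48] [-12.  119.5] [-13.2 118.7] [-11. 120.]
```

It slid smoothly 1.45 mm, and the grip centre is now at -31.9 (target about -31.8). I'll back off, rise and go back to the squeeze pose.

Emit:
move_arm(increments="0.6 4 0 0 0 0 255;0.6 4 0 0 0 0 255;0.6 4 0 0 0 0 255;0.6 4 0 0 0 0 200;0 0 20 0 0 0 150;0 0 25 0 0 0 108;0 0 25 0 0 0 108;0 0 0 0 0 0 108")

```text
time: 29.97
position: [0.5292, 0.0785, 0.1376]
tool_rot: [0.241, 3.125, 0.004]
ft_force: [0.9, -0.1, 1.3]
grip_width: 0.297
grip_force: 0.0
```

Run:
```python
from leg import *
st(); p=ctrl.get_image("wrist"); tops(cloud(p))
d=np.array([-27,-23])-rk(ctrl.get_state()["position"]); print("move",d[0]*X+d[1]*Y)
```

```text
29.97 [0.5292 0.0785 0.1376] rack [24.6463 19.2568] f [ 0.8719 -0.078   1.2668] 25.846300021067588 0.0
top [201 137  17  48 664] [-24.7 -31. ] [-39.7 -36.1] [ -8.8 -27.6]
top [ 218  149   38   71 1044] [ -6.7 -12. ] [-31.5 -22.9] [17.1 -0.9]
top [339 163  12  59 499] [-0.3 67.3] [-21.   64.8] [21.3 70.5]
top [355 166  52  51 655] [-9.2 84.1] [-19.4  75.7] [ 12.5 104.9]
top [415 174  12  10  45] [-12.1 119.4] [-14.1 118.7] [-10.7 120. ]
move [-56.345  -33.7407]
```

Emit:
move_arm(increments="-10 -6 0 0 0 0 108;-15 -9 0 0 0 0 108;-15 -9 0 0 0 0 108;-11 -7 0 0 0 0 108;-5 -3 0 0 0 0 108;0 0 0 0 0 0 108;0 0 0 0 0 0 108;0 0 0 0 0 0 108")

```text
time: 30.68
position: [0.4702, 0.0449, 0.1324]
tool_rot: [0.24, 3.132, -0.0]
ft_force: [-0.9, 0.1, -0.1]
grip_width: 0.575
grip_force: 0.0
```

Run:
```python
from leg import *
st(); p=ctrl.get_image("wrist"); tops(cloud(p)); ptr(p)
```

```text
30.68 [0.4702 0.0449 0.1324] rack [-28.5088 -22.945 ] f [-0.8727  0.0569 -0.1437] 50.00842530585285 0.0
top [262 210  13  45 536] [-26.1 -32.1] [-40.5 -37.2] [ -9.5 -27.8]
top [278 220  33  66 919] [ -7.3 -12.8] [-32.1 -23.8] [16.7 -1.5]
top [391 233  12  31 266] [-10.1  66.9] [-21.5  64.6] [ 2.1 70. ]
top [405 236  74  28 905] [-13.2  91.3] [-19.6  75.9] [ -0.6 119.5]
-43 [(np.float64(-95.0), 56), (np.float64(-58.0), 60), (np.float64(-16.0), 68)]
-41 [(np.float64(-95.5), 53), (np.float64(-58.0), 65), (np.float64(-16.0), 66)]
-39 [(np.float64(-94.5), 72), (np.float64(-58.0), 70), (np.float64(-53.5), 69), (np.float64(-16.0), 77)]
-37 [(np.float64(-95.0), 54), (np.float64(-58.0), 68), (np.float64(-53.5), 66), (np.float64(-16.0), 76)]
-35 [(np.float64(-95.0), 72), (np.float64(-58.0), 66), (np.float64(-53.5), 73), (np.float64(-16.0), 69), (np.float64(-11.5), 67)]
-33 [(np.float64(-95.0), 50), (np.float64(-58.0), 85), (np.float64(-53.5), 58), (np.float64(-33.0), 54), (np.float64(-16.0), 60), (np.float64(-12.0), 51)]
-31 [(np.float64(-95.0), 40), (np.float64(-58.5), 118), (np.float64(-34.5), 147), (np.float64(-16.0), 41)]
-29 [(np.float64(-59.5), 121), (np.float64(-35.5), 161), (np.float64(-32.0), 165)]
-27 [(np.float64(-36.0), 100), (np.float64(-31.0), 104)]
```

The pointer is on the line: both read -58.0. I'll descend, then squeeze.

Emit:
move_arm(increments="0 0 -20 0 0 0 108;0 0 -20 0 0 0 108;0 0 -20 0 0 0 108;0 0 -9 0 0 0 108;0 0 -3 0 0 0 108;0 0 0 0 0 0 108;0 0 0 0 0 0 108;0 0 0 0 0 0 108", grip_force=20)

```text
time: 31.4
position: [0.4711, 0.0448, 0.0617]
tool_rot: [0.24, 3.13, 0.001]
ft_force: [-0.5, -0.5, 0.8]
grip_width: 0.574
grip_force: 0.0
```

Emit:
move_arm(increments="0 0 0 0 0 0 130;0 0 0 0 0 0 150;0 0 0 0 0 0 160;0 0 0 0 0 0 165;0 0 0 0 0 0 165;0 0 0 0 0 0 165;0 0 0 0 0 0 165;0 0 0 0 0 0 165")

```text
time: 32.07
position: [0.4699, 0.0445, 0.0606]
tool_rot: [-0.241, -3.132, -0.0]
ft_force: [-0.0, 0.4, 0.2]
grip_width: 0.356
grip_force: 0.0
```

Run:
```python
from leg import *
st(); p=ctrl.get_image("wrist"); tops(cloud(p)); ptr(p)
```

```text
32.07 [0.4699 0.0445 0.0606] rack [-28.7285 -23.3343] f [-0.0494  0.4458  0.2136] 30.948476777725798 0.0
top [254 251  19  39 656] [-33.4 -32.1] [-40.7 -37. ] [-23.3 -27.9]
top [225 253  28  37 489] [-36.5 -42.5] [-39.9 -48.5] [-23.5 -38.8]
top [309 253  29  37 492] [-36.6  -4.3] [-39.9  -8.1] [-23.8   1.7]
top [278 265  27  25 558] [-28.8 -18.3] [-32.5 -24.6] [-23.7 -11.8]
top [485 286  28   4  75] [-19.1  96.6] [-20.  90.] [-18.1 103.2]
top [293 319  30  29 697] [ 6.2 -9.1] [ -2.2 -15.9] [13.  -0.9]
top [460 319  35  45 682] [-0.2 77.9] [-11.4  76. ] [13.3 81.8]
-43 [(np.float64(-95.0), 90), (np.float64(-58.0), 75), (np.float64(-16.0), 87)]
-41 [(np.float64(-95.0), 74), (np.float64(-58.0), 86), (np.float64(-16.0), 95)]
-39 [(np.float64(-95.0), 102), (np.float64(-57.5), 95), (np.float64(-53.0), 102), (np.float64(-16.0), 89)]
-37 [(np.float64(-94.5), 68), (np.float64(-57.5), 93), (np.float64(-53.0), 69), (np.float64(-16.0), 89), (np.float64(-11.5), 62)]
-35 [(np.float64(-95.0), 94), (np.float64(-57.5), 90), (np.float64(-53.5), 82), (np.float64(-16.0), 86), (np.float64(-12.0), 83)]
-33 [(np.float64(-95.0), 69), (np.float64(-57.5), 105), (np.float64(-53.0), 70), (np.float64(-16.0), 84), (np.float64(-11.5), 85)]
-31 [(np.float64(-95.0), 56), (np.float64(-58.5), 158), (np.float64(-53.5), 56), (np.float64(-16.5), 58), (np.float64(-11.5), 61)]
-29 [(np.float64(-59.5), 154), (np.float64(-33.5), 102)]
-27 [(np.float64(-60.0), 70), (np.float64(-34.0), 90), (np.float64(-31.5), 89)]
```

Emit:
move_arm(increments="0 0 0 0 0 0 170;0 0 0 0 0 0 174;0 0 0 0 0 0 177;0 0 0 0 0 0 180;0 0 0 0 0 0 190;0 0 0 0 0 0 200;0 0 0 0 0 0 200;0 0 0 0 0 0 200")

```text
time: 32.78
position: [0.4699, 0.0438, 0.0606]
tool_rot: [-0.241, -3.132, 0.001]
ft_force: [-1.2, -2.3, 1.3]
grip_width: 0.282
grip_force: 20.0
```

Run:
```python
from leg import *
st(); p=ctrl.get_image("wrist"); tops(cloud(p)); ptr(p)
save(p,"w9",(130,170,400,370),2.8)
```

```text
32.78 [0.4699 0.0438 0.0606] rack [-28.6874 -24.0599] f [-1.2032 -2.2827  1.2916] 24.549298005909183 19.994654171168804
top [ 232  251   43   39 1077] [-35.1 -35.3] [-40.6 -45.5] [-24.  -27.6]
top [ 279  253   52   37 1002] [-32.8 -13.6] [-39.8 -24.4] [-23.9  -2.6]
top [444 283  12   7  59] [-21.   67.7] [-22.   65.6] [-19.6  70.4]
top [483 286  30   4  69] [-19.   95.9] [-20.   88.7] [-17.7 103.1]
top [294 319  28  29 532] [  6.7 -10.3] [ -2.3 -16. ] [13.2 -2.8]
top [454 319  45  45 833] [ 0.3 77.7] [-11.6  75.5] [13.1 82.1]
-43 [(np.float64(-95.0), 80), (np.float64(-58.0), 81), (np.float64(-16.0), 88)]
-41 [(np.float64(-95.0), 67), (np.float64(-57.5), 85), (np.float64(-16.0), 99)]
-39 [(np.float64(-95.0), 96), (np.float64(-57.5), 93), (np.float64(-53.5), 97), (np.float64(-16.0), 96)]
-37 [(np.float64(-95.0), 69), (np.float64(-58.0), 91), (np.float64(-53.0), 70), (np.float64(-16.0), 93), (np.float64(-11.5), 54)]
-35 [(np.float64(-95.0), 89), (np.float64(-57.5), 96), (np.float64(-53.5), 86), (np.float64(-16.0), 88), (np.float64(-11.5), 84)]
-33 [(np.float64(-94.5), 67), (np.float64(-58.0), 100), (np.float64(-52.5), 73), (np.float64(-16.0), 81), (np.float64(-11.5), 79)]
-31 [(np.float64(-94.5), 62), (np.float64(-58.5), 150), (np.float64(-53.5), 56), (np.float64(-16.0), 52), (np.float64(-11.5), 53)]
-29 [(np.float64(-59.5), 157), (np.float64(-33.5), 101)]
-27 [(np.float64(-60.0), 66), (np.float64(-35.5), 97)]
```

View pics/w9.png

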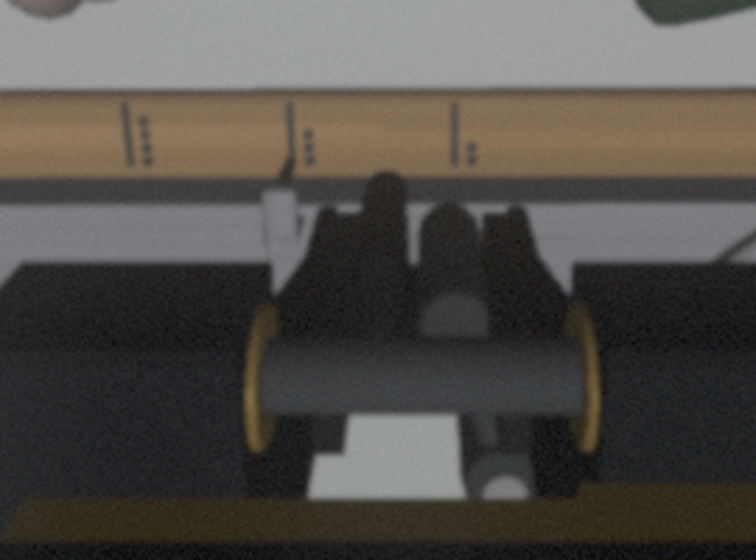

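The crop shows the pointer tip at (291,162) on the lower end of the three-dot line at (291,160), with grip and bar squeezed together (opening 24.5 mm, 20 N). I'll let it settle and check the rest of the scene, then hand in.

Emit:
move_arm(increments="0 0 0 0 0 0 200;0 0 0 0 0 0 200;0 0 0 0 0 0 200;0 0 0 0 0 0 200;0 0 0 0 0 0 200;0 0 0 0 0 0 200;0 0 0 0 0 0 200;0 0 0 0 0 0 200", grip_force=25)

```text
time: 33.5
position: [0.4699, 0.0439, 0.0606]
tool_rot: [-0.241, -3.132, 0.001]
ft_force: [-0.8, -5.3, 1.7]
grip_width: 0.279
grip_force: 25.0
```

Run:
```python
from leg import *
st(); p=ctrl.get_image("wrist"); ptr(p); t=ctrl.get_image("scene"); jars(cloud(t),(.08,.135))
for n in("mug_dots","garlic","peeler","lemon","jar_stout_mid"):
    for r in ctrl.find_in(n,t)[:2]: print(n,round(r["score"],2),np.array(r["centre"]).round(3))
print(ctrl.close_job())
```

```text
33.5 [0.4699 0.0439 0.0606] rack [-28.6729 -23.9986] f [-0.7534 -5.2976  1.6569] 24.314502420441322 24.992018959019333
-43 [(np.float64(-95.0), 81), (np.float64(-57.5), 78), (np.float64(-16.0), 80)]
-41 [(np.float64(-95.0), 73), (np.float64(-58.0), 88), (np.float64(-16.0), 96)]
-39 [(np.float64(-95.0), 97), (np.float64(-57.5), 92), (np.float64(-53.0), 100), (np.float64(-16.0), 96)]
-37 [(np.float64(-95.0), 66), (np.float64(-57.5), 86), (np.float64(-53.0), 67), (np.float64(-16.0), 96), (np.float64(-12.0), 58)]
-35 [(np.float64(-95.0), 92), (np.float64(-57.5), 86), (np.float64(-53.0), 78), (np.float64(-16.0), 85), (np.float64(-11.5), 82)]
-33 [(np.float64(-95.0), 67), (np.float64(-57.5), 99), (np.float64(-53.0), 73), (np.float64(-16.0), 80), (np.float64(-11.5), 79)]
-31 [(np.float64(-95.0), 64), (np.float64(-58.5), 155), (np.float64(-53.5), 56), (np.float64(-16.0), 57), (np.float64(-11.5), 58)]
-29 [(np.float64(-59.0), 154), (np.float64(-33.5), 99)]
-27 [(np.float64(-59.5), 68), (np.float64(-34.5), 93), (np.float64(-31.0), 89)]
49 0.1201 ((452.9322509765625, 72.41999053955078), 56.32909393310547) [0.4628 0.0439]
274 0.1227 ((526.1307373046875, 198.25106811523438), 61.20823669433594) [0.5197 0.2033]
mug_dots 0.64 [0.499 0.06  0.043]
mug_dots 0.37 [ 0.587 -0.126  0.014]
garlic 0.6 [ 0.381 -0.021  0.032]
peeler 0.73 [0.421 0.172 0.014]
peeler 0.43 [0.499 0.059 0.046]
lemon 0.73 [0.424 0.476 0.038]
jar_stout_mid 0.95 [0.512 0.381 0.06 ]
jar_stout_mid 0.72 [0.625 0.198 0.088]
the job is handed in; nothing more can be done
None
```

The job is handed in at 33.5 s. The stout jar stands on the bare worktop, the pointer is on the three-dot line, and grip and lever are held squeezed shut at 25 N. Before that, the leg slipped off the line during the squeeze, and I pushed it back by its pin with the lever nearly shut, so the sequence was not clean.

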